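Turn the trolley wheel valve-stem-up and set the stand's brake

ROBOT

A 6-joint arm with a two-finger parallel gripper is mounted at the origin on a cart in front of the work surface, level with it; the furniture and walls round the work are solid. World frame = base frame: x ahead of the robot, y to its left, z up, the work surface at z = 0. Lengths are in m, angles in rad, forces in N, time in s.
With the tool pointing down it reaches from about 0.325 to 0.9 m from the base axis. Payload 3.5 kg.
Tool frame: the origin (TCP) lies midway between the tips of the shut fingers; the grasp point (between the pads) lies 19 mm behind it; z points along the fingers, x is the direction in which the jaws open and shut, and the axes are right-handed (so a half turn about z gives the same grasp; the last joint's range is limited). The gripper opens to 85 mm and grips with 20 to 120 N. Pads are 22 mm wide; open, the fingers measure 114 mm over their backs; the gripper's body (76 mm by 85 mm) begins 54 mm behind the grasp point. The pads swing forward as they close: fully open they stand 13 mm farther back than shut.
Start: joints at [-1.263, 0.276, -0.026, 1.268, 0, 1.467], TCP at [0.25, -0.573, 0.231] pointing down, gripper open.
Joint ranges: [-3.12, 3.12], [-0.85, 1.88], [-1.08, 1.24], [-1.95, 2.15], [-1.57, 1.53], [-3.14, 3.14]. Speed limits (rad/s): [2.57, 2.57, 3.14, 3.14, 3.14, 3.14].

INTERFACE

Orientations are given as [roll, pitch, yaw] about the fixed x, y, z axes, in that order (R = Rz(yaw) Ry(pitch) Rx(roll)).
In Python, from workcell import env, vision gives the robot as it stands.
- The arm moves only by the tool jog_arm, never from a script. Its argument "increments" is a list of rows, each a list of 5 numbers: the shift along the tool's x, y, z in cm, then the turn about the tool's z in rad, then the finger opening in cm, from 0 to 8.54. In form: [[x, y, z, twist, grip], ...]. A call has 1 to 10 rows; each row is the pose to reach, as a shift and turn from the pose commanded when the call began, along the tool's axes at that moment; what a row does not reach only later rows make up. A row lasts 1/12 s, in which the tool goes at most 41.7 mm and 7.16 degrees, less where a joint would pass 70% of its speed; a pose out of reach is approached as far as the arm can. A call with a gripper value outside its range is refused whole. The fingers move at their own pace and stop on an object; the grip force is fixed at half the most. Time passes only in rows, so rows that repeat a pose let the fingers close. It gives the time, the measured TCP pose, the force and the opening at its end, in the units of the state.
- env.get_state(): the state, without advancing time (a new reading comes with each control period).
- vision.get_image(name): name is "scene" or "top" or "wrist"; returns a dict with "image" (480x640x3 uint8, blue, green, red), "camera_matrix" (3x3 intrinsics, pixels), "R" (3x3) and "t" (3): a world point X has camera coordinates R X + t; the wrist camera has in their place "hand_eye" (4x4, takes a point from camera to tool coordinates, whose origin is the TCP and whose axes are the tool frame's). Camera axes: x right, y down, z forward; pixel columns grow to the right and rows downward; lengths in m; the calibration is good to about 2 mm. A picture is of the moment at which its call begins: read the wrist's pose just before it. There is no depth.
- env.finish_job(): hands the job in, once; it reports no verdict.
Trained networks look in a picture, given as the dict that the camera call returned (one of the last four; its "shot" number tells which), for a name from the list of things; names that differ only in an ending like _2 or _b are one class to them, and where a whole thing is asked for, a point or a joint stands for the part that bears it (a point fixed in the world has none). Each returns a list of dicts, best first, with "p" (0 to 1); they miss things now and then, are a little off and sometimes report something else, mostly with a low value. They report only what shows in the picture. A call takes as long as a camera call.
- vision.boxes_of(thing, picture): "at" ([x, y, z] in m, in world coordinates, good to about 4 mm: the middle of the surface that is visible of it).
- vision.silhouettes(thing, picture): "region" (480x640 bool, what is visible of it).
The state is a dict: "time": time; "qpos": joint angles; "dq": joint speeds; "tau": joint torques, N m; "eef_pos": TCP position; "ee_rot": TCP orientation; "contact_force": force on the tool from outside, world axes, zero at the start; "ft_torque": the same for the moment, N m; "gripper_width": finger opening in m.
Only numpy, scipy, OpenCV 4.12 (cv2) and the standard library are available. Lean on these libraries where they do the work, as an engineer would, in place of code of your own. Each camera call takes 0.05 s, during which the arm holds its last target.

TASK

The trolley wheel on the bench stand is about to be pumped up. Turn it by pushing one spoke after another with the fingertips, keeping your fingers off the tyre and the valve stem, until the valve is at the very bottom of the wheel and its stem stands straight up, pointing at the hub; then push the stand's brake lever over against the tyre so that the rubber shoe stays pressed on it. Do it all by pushing: lift nothing, and leave the stand and the things lying around it where they are.

Things in the scene. Friction and masses are not known exactly. Their poses are not given: they have to be found in the camera images.
- wheel_stand: Loose bench stand, 5.5 kg (a hard shove slides it). Origin: on its underside, below the middle of the tyre; x along the spindle, away from the robot, y left, z up. Base plate 180 x 345 x 12 mm (x -70 to 110, y -135 to 210). Level spindle along x at z 165 mm, held behind the wheel by a grey post (x 62 to 102, 50 mm wide, 199 mm high).
- wheel_turn (a joint): Turn of the wheel, rad, no stops, not wrapped. 0 or 2 pi = valve at the bottom, stem straight up. Grows clockwise as seen from the robot (top of the wheel moves right, to the stand's -y). The bearing drags (0.2 Nm, about 3 N at a spoke): the wheel stops almost at once when no longer pushed.
- wheel_hub (a point): Centre of the hub's front end, on the spindle axis, at x -54 mm in the stand's frame; a nut and the spindle's end stick out 20 mm further. Cast aluminium wheel, hub 60 mm in diameter, five equal spokes 72 degrees apart: with joint wheel_turn at 0 one points straight up and the valve is midway between the two lowest.
- wheel: The wheel; origin on the spindle axis in the tyre's mid-plane. Spokes 16 to 19 mm wide, 12 mm deep, bowed forward so that they stand in front of the tyre: their centre line lies at x -47 mm at radius 50, -43 at 64, -36 at 78, -24 at 88. Fingertips in front of the tyre, 60 to 75 mm above the axis, can push the upper spokes; push square to the spoke, round the hub.
- tyre: The black tyre: 260 mm diameter, 41 mm wide (x -20.5 to 20.5), inner edge at radius 105 mm; the rim inside it reaches in to radius 93 mm and is 38 mm wide. Origin and axes as the wheel's. Not to be pushed with the fingers.
- valve: The valve: black rubber foot, brass stem and cap, 11 mm thick, 36 mm long, in the wheel's mid-plane. Origin at its root on the rim, 94 mm from the spindle axis; z along the stem to its cap, always pointing at the spindle axis. Not to be pushed.
- valve_tip (a point): End of the valve's cap, 58 mm from the spindle axis.
- brake_swing (a joint): Brake lever at the left of the wheel, rad: 0 = leaning 0.30 rad out to the left, off; grows as it is pushed right, towards the wheel. Its shoe meets the tyre at about 0.30 (lever upright); stop at 0.34. Stiff pivot (about 3 N at the grip): it stays where it is left and, pushed on with 10 N or so, keeps the shoe pressed. Starts at 0 to 0.06.
- brake: The whole brake lever with its rubber shoe; origin on the pivot axis, z up along the lever to the grip.
- brake_grip (a point): Point on the axis of the lever's upright black round grip (24 mm diameter, 65 mm long), 30 mm below its top, 180 mm from the pivot; 217 mm above the bench when off, 225 when on. Pivot along x at y +165, z 45 mm of the stand. Lever bar 20 x 8 mm; rubber shoe 36 mm wide, 32 mm high, facing the tyre at spindle height.
- spanner_1: Open-ended spanner, 199 mm long, 8 mm high, lying loose in front of the stand; leave alone. Origin: centre of its underside.
- bushing_1: Brass-coloured bushing, 32 mm diameter, 28 mm high, loose to the right of the stand; leave alone. Origin: centre of its underside.
- bushing_2: Grey bushing, 42 mm diameter, 14 mm high, loose to the right of the stand; leave alone. Origin: centre of its underside.
- spacer: Rusty spacer ring, 30 mm diameter, 10 mm high, loose to the right of the stand; leave alone. Origin: centre of its underside.
- screwdriver_2: Screwdriver, 196 mm long, lying loose to the right; leave alone. Origin: centre of its underside.
- oil_can: Oil can with a thin spout, 216 mm high, 72 mm wide, standing loose at the back right; leave alone. Origin: centre of its underside.

How it is judged:
By the outcome, as a careful person would: the job done as asked, in the order asked, and still so for the second after the job is handed in, with the robot touching nothing.
It also fails if it takes over 64 s, if anything falls off the work surface, if the arm or the gripper's body presses on something with over 40 N, if the wrist force passes 120 N, or if a joint passes its speed limit or range.

## Working session

There is one attempt and no reset: what is moved stays moved. The work goes in short steps, Python scripts to look and compute and a tool call to move; the robot and the scene stay as the last step left them, time stands still between calls to the robot, and variables do not carry over. Pictures are saved under pics/ and viewed, and the job is handed in when it is done.

Besides the shell and the picture viewer there is one more tool, called after "Emit:" in YAML: its name, and indented under it one key for each argument. jog_arm: Moves the arm, as the interface text tells. Its arguments: {"type":"object","properties":{"increments":{"type":"array"}},"required":["increments"]}

```bash
ls; mkdir -p pics; python3 - <<'E'
from workcell import env, vision
import cv2
print(env.get_state())
for n in ["scene","top"]:
    p=vision.get_image(n); cv2.imwrite(f"pics/{n}0.png",p["image"])
    print(n,p["camera_matrix"],p["R"],p["t"])
    for th in (["wheel_hub","valve","brake_grip","wheel_stand","valve_tip","tyre","brake"] ):
        try: print(th,[(d["p"],d["at"]) for d in vision.boxes_of(th,p)][:2])
        except Exception as e: print(th,e)
print(env.get_state()["time"])
E
```

```text
pics
{'time': 0.0, 'qpos': array([-1.26336977e+00,  2.77131187e-01, -2.79005203e-02,  1.26798869e+00,
       -2.06483315e-05,  1.46742548e+00]), 'dq': array([-8.41117294e-04,  1.24346408e-04, -1.60679078e-03, -1.35109628e-03,
        4.98437384e-04,  2.93675188e-05]), 'tau': array([-1.12186841e-03, -4.45511448e+01,  2.95199704e+01,  1.63983955e-02,
       -2.32717048e-04, -7.97397860e-06]), 'eef_pos': array([ 0.24935162, -0.57225041,  0.23015157]), 'ee_rot': array([-3.14138370e+00,  2.21433234e-03, -1.15999866e+00]), 'contact_force': array([-1.07485702,  0.05713363, -0.14766461]), 'ft_torque': array([ 0.0038791 , -0.01094459,  0.03081524]), 'gripper_width': 0.0851077571555902}
scene [[611.81713437   0.         320.05439646]
 [  0.         611.81713437 242.27585681]
 [  0.           0.           1.        ]] [[-2.32070687e-01 -9.72698771e-01  5.44943248e-04]
 [-6.13603882e-01  1.45961524e-01 -7.76006127e-01]
 [ 7.54740665e-01 -1.80422654e-01 -6.30725133e-01]] [-0.11015074  0.45502196  0.96313253]
wheel_hub [(0.74, [0.5056, -0.258, 0.1914])]
valve [(0.72, [0.4973, -0.2448, 0.091])]
brake_grip []
wheel_stand [(0.74, [0.4997, -0.2465, 0.0935])]
valve_tip []
tyre [(0.7, [0.5112, -0.2409, 0.2253])]
brake []
top [[559.85368838   0.         323.50943436]
 [  0.         559.85368838 239.84915415]
 [  0.           0.           1.        ]] [[ 0.42264101 -0.90626486 -0.00765366]
 [-0.80069107 -0.36942324 -0.47161455]
 [ 0.42458025  0.20545187 -0.88177159]] [-0.42706823  0.41263079  1.15658457]
wheel_hub [(0.77, [0.5141, -0.2668, 0.2364])]
valve [(0.61, [0.5134, -0.2572, 0.1982])]
brake_grip [(0.89, [0.4999, -0.088, 0.1809])]
wheel_stand [(0.9, [0.5121, -0.2585, 0.1988])]
valve_tip []
tyre [(0.87, [0.5148, -0.2804, 0.2675])]
brake [(0.57, [0.4961, -0.0828, 0.1847])]
0.8
```

View pics/scene0.png

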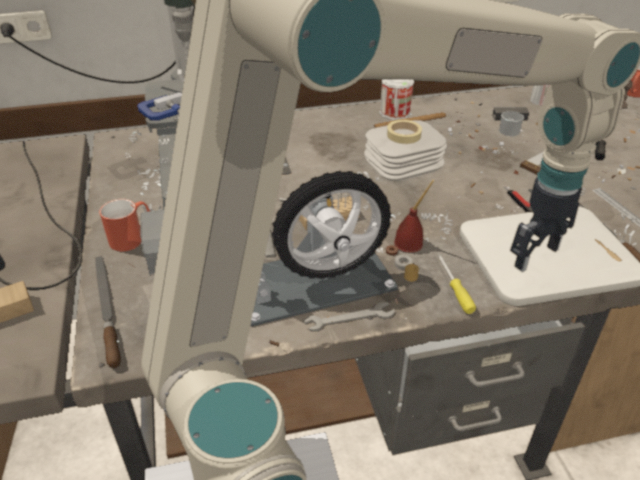

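View pics/top0.png

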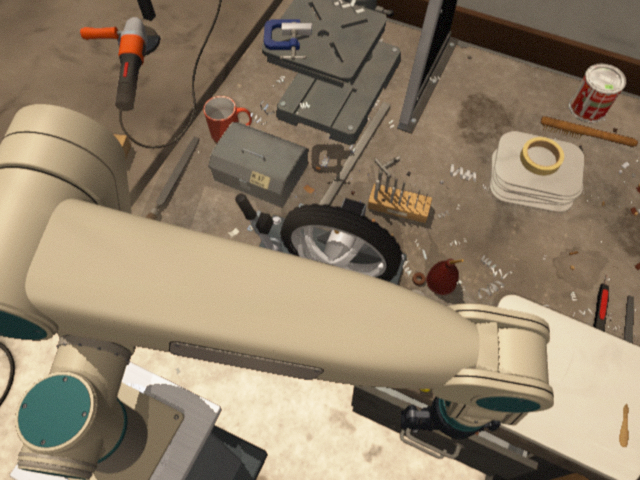

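```bash
python3 - <<'E'
import cv2
a=cv2.imread("pics/scene0.png")[150:340,230:450]
cv2.imwrite("pics/crop0.png",cv2.resize(a,None,fx=3.1,fy=3.1,interpolation=cv2.INTER_CUBIC))
a=cv2.imread("pics/top0.png")[180:300,225:415]
cv2.imwrite("pics/crop1.png",cv2.resize(a,None,fx=4,fy=4,interpolation=cv2.INTER_CUBIC))
E
```

```text
(no output)
```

View pics/crop0.png

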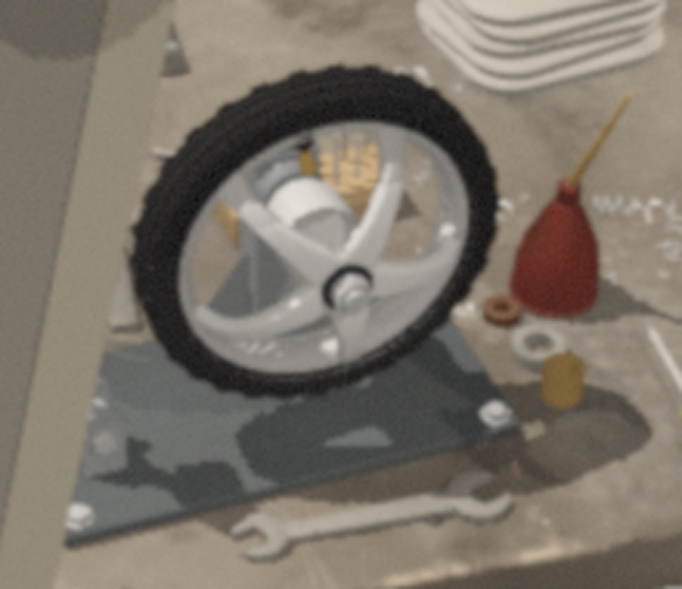

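View pics/crop1.png

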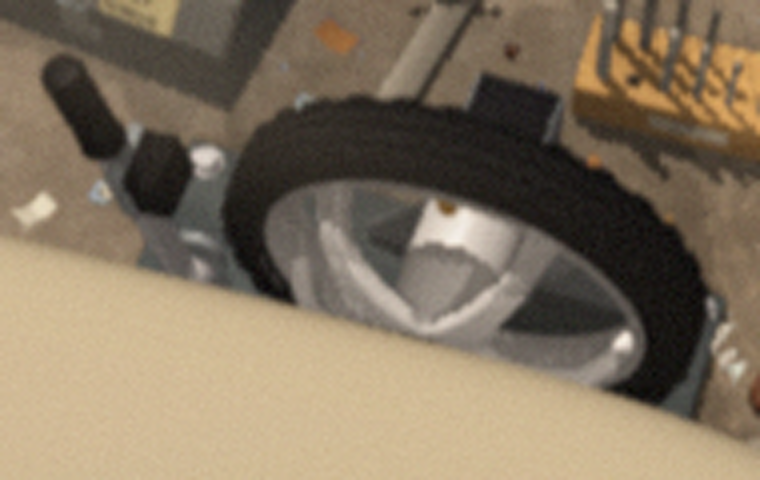

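```bash
cat > fit.py <<'E'
import numpy as np, cv2
from scipy.optimize import least_squares
def proj(P,c):
    X=P@c["R"].T+c["t"]; u=X@c["camera_matrix"].T; return u[:,:2]/u[:,2:]
def s2w(P,pose):
    x,y,a=pose; R=np.array([[np.cos(a),-np.sin(a),0],[np.sin(a),np.cos(a),0],[0,0,1]])
    return np.asarray(P,float)@R.T+[x,y,0]
def circ(r,x,n=120):
    t=np.linspace(0,2*np.pi,n,endpoint=False); return np.c_[np.full(n,x),r*np.sin(t),165e-3+r*np.cos(t)]
def spoke(th,rs=((50,-47),(64,-43),(78,-36),(88,-24))):
    # th measured clockwise seen from robot from vertical: top moves to -y
    return np.array([[x*1e-3,-r*1e-3*np.sin(th),.165+r*1e-3*np.cos(th)] for r,x in rs])
def valve(turn): # turn 0 => bottom ; 
    th=np.pi+turn
    return np.array([[0,-r*np.sin(th),.165+r*np.cos(th)] for r in (.094,.058)])
E
python3 - <<'E'
from workcell import env, vision
import cv2, numpy as np, pickle
out={}
p=vision.get_image("scene")
for th in ["tyre","wheel_stand","valve"]:
    r=vision.silhouettes(th,p); print(th,[(d["p"],d["region"].sum()) for d in r]); out[th]=[d["region"] for d in r]
pickle.dump((p,out),open("s1.pkl","wb"))
o=p["image"].copy()
for th,c in (("tyre",(0,0,255)),("wheel_stand",(0,255,0)),("valve",(255,0,0))):
    if out[th]:
        k,_=cv2.findContours(out[th][0].astype(np.uint8),cv2.RETR_LIST,cv2.CHAIN_APPROX_NONE); cv2.drawContours(o,k,-1,c,1)
cv2.imwrite("pics/sil1.png",cv2.resize(o[150:340,230:450],None,fx=3,fy=3))
E
```

```text
tyre [(0.72, np.int64(4288))]
wheel_stand [(0.6, np.int64(7962)), (0.57, np.int64(14188))]
valve [(0.57, np.int64(51)), (0.43, np.int64(8078))]
```

View pics/sil1.png

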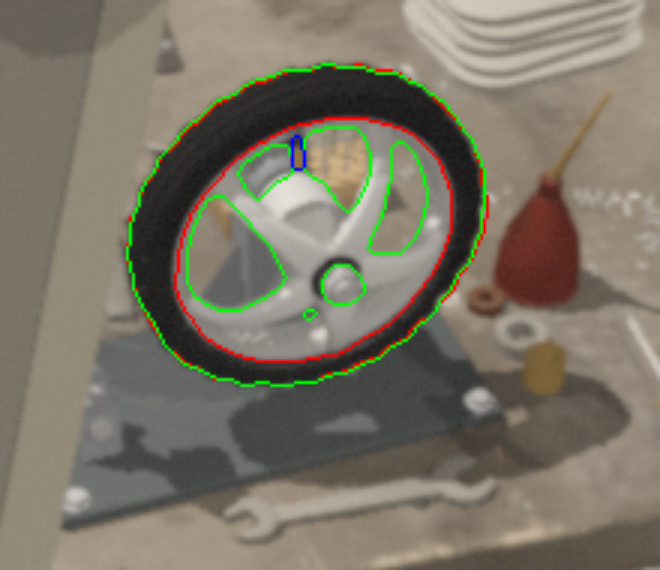

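```bash
cat >> fit.py <<'E'
def fitpose(pics, p0=(0.5,-0.25,-0.3), w=12e-3, extra=()):
    """pics: list of (cam, tyre mask)"""
    C=[]
    for c,m in pics:
        k,_=cv2.findContours(m.astype(np.uint8),cv2.RETR_EXTERNAL,cv2.CHAIN_APPROX_NONE)
        k=max(k,key=len).reshape(-1,2).astype(float); C.append((c,k[::3]))
    P=np.vstack([circ(.130,-w),circ(.130,w),circ(.124,-.0185),circ(.124,.0185)])
    def res(q):
        r=[]
        for c,k in C:
            h=cv2.convexHull(proj(s2w(P,q),c).astype(np.float32))
            r+=[cv2.pointPolygonTest(h,(float(a),float(b)),True) for a,b in k]
        for c,X,uv in extra: r+=list(3*(proj(s2w([X],q),c)[0]-uv))
        return np.array(r)
    s=least_squares(res,p0,loss="soft_l1",diff_step=1e-4)
    return s.x, np.sqrt(np.mean(s.fun**2))
E
python3 - <<'E'
from fit import *
import pickle
p,o=pickle.load(open("s1.pkl","rb"))
for w in (.008,.012,.016):
    print(w,*fitpose([(p,o["tyre"][0])],w=w))
nut=np.array([230+341/3,150+284/3]); cor=np.array([230+502/3,150+418/3])
ex=[(p,np.array([-.072,0,.165]),nut),(p,np.array([-.07,-.135,.012]),cor)]
q,r=fitpose([(p,o["tyre"][0])],extra=ex); print("ex",q,r)
for c,X,uv in ex: print(proj(s2w([X],q),c)-uv)
vm=o["valve"][0]; ys,xs=np.nonzero(vm); cv=np.array([xs.mean(),ys.mean()]); print(cv)
T=np.linspace(-np.pi,np.pi,721)
e=[np.linalg.norm(proj(s2w(valve(t),q),p).mean(0)-cv) for t in T]; t=T[np.argmin(e)]; print("turn",t,min(e))
im=cv2.resize(p["image"][150:340,230:450],None,fx=3.6,fy=3.6,interpolation=cv2.INTER_CUBIC)
def d(P,c,cl=True): cv2.polylines(im,[np.round((proj(s2w(P,q),p)-[230,150])*3.6+1.3).astype(int)],cl,c,1)
for r_,x in ((.13,0),(.105,-.0205),(.03,-.054),(.093,-.019)): d(circ(r_,x),(0,0,255))
for k in range(5): d(spoke(t+k*2*np.pi/5),(0,255,0),False)
d(valve(t),(255,0,0),False)
d(np.array([[-.07,-.135,.012],[.11,-.135,.012],[.11,.21,.012],[-.07,.21,.012]]),(255,255,0))
cv2.imwrite("pics/ov1.png",im)
E
```

```text
0.008 [ 0.52251976 -0.26558482  0.07605336] 0.6797842859509844
0.012 [ 0.52196642 -0.2659151   0.08952598] 0.5009202733804692
0.016 [ 0.52245905 -0.26632368  0.12779216] 0.9253330471546776
ex [ 0.52201933 -0.26555679  0.07709476] 1.1801577817281015
[[0.48901833 3.0741458 ]]
[[ 1.29949456 -1.47973245]]
[328.82352941 200.84313725]
turn 3.0019663134302466 1.9425797974468877
```

View pics/ov1.png

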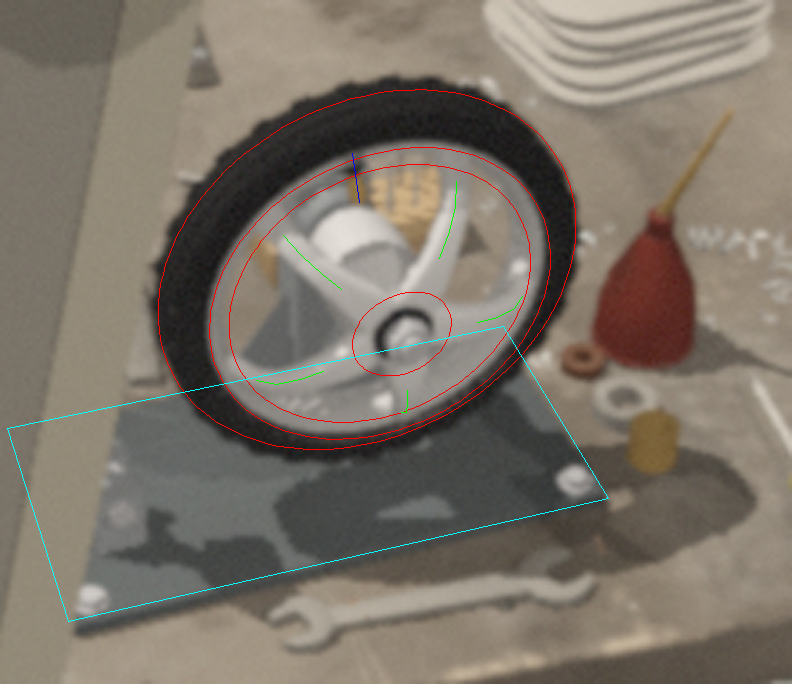

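Emit:
jog_arm:
  increments:
    - [-2, -3.5, -0.3, 0.05, 0]
    - [-4, -7, -0.5, 0.12, 0]
    - [-6, -10.5, -0.5, 0.2, 0]
    - [-8, -14, -0.5, 0.25, 0]
    - [-10, -17.5, -0.5, 0.33, 0]
    - [-12, -21, -0.5, 0.33, 0]
    - [-13.5, -23.5, -0.5, 0.33, 0]
    - [-14.2, -24.6, -0.5, 0.33, 0]
    - [-14.2, -24.6, -0.5, 0.33, 0]

```text
time: 1.75
eef_pos: [0.4196, -0.3424, 0.2365]
ee_rot: [-3.141, 0.0, -1.486]
contact_force: [0.4, -0.8, 0.2]
gripper_width: -0.0002
```

```bash
cat > look.py <<'E'
from workcell import env, vision
import cv2,sys,pickle
s=env.get_state(); print(s["time"],s["eef_pos"].round(4),s["ee_rot"].round(3),s["contact_force"].round(1),s["gripper_width"])
for n in sys.argv[2:]:
    p=vision.get_image(n); cv2.imwrite(f"pics/{sys.argv[1]}_{n}.png",p["image"])
    r={}
    for th in ["tyre","valve"]:
        r[th]=[d["region"] for d in vision.silhouettes(th,p)]; print(n,th,[x.sum() for x in r[th]])
    pickle.dump((p,r,s),open(f"{sys.argv[1]}_{n}.pkl","wb"))
E
python3 look.py a scene top wrist; python3 -c "
import cv2,numpy as np
a=cv2.imread('pics/a_scene.png')[100:400,150:550];b=cv2.imread('pics/a_top.png')[100:400,150:550]
cv2.imwrite('pics/a2.png',np.hstack([a,b]))"
```

```text
1.75 [ 0.4196 -0.3424  0.2365] [-3.141  0.    -1.486] [ 0.4 -0.8  0.2] -0.000164919781320359
scene tyre [np.int64(3468)]
scene valve [np.int64(749), np.int64(48)]
top tyre []
top valve []
wrist tyre [np.int64(29412)]
wrist valve []
```

View pics/a2.png

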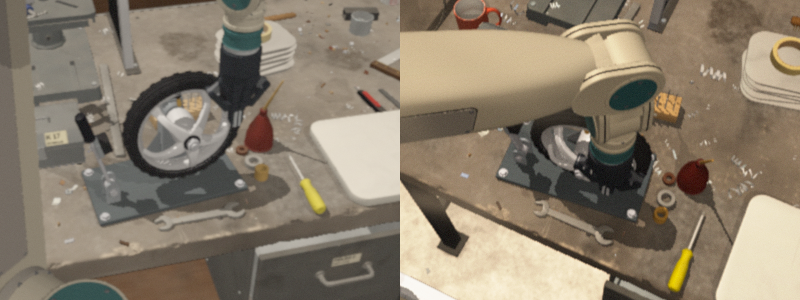

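View pics/a_wrist.png

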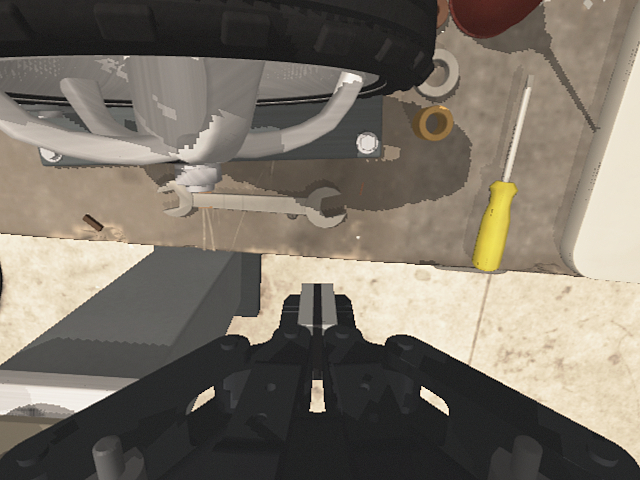

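```bash
cat >> fit.py <<'E'
def wristcam(p,s):
    from scipy.spatial.transform import Rotation as Ro
    T=np.eye(4); T[:3,:3]=Ro.from_euler("xyz",s["ee_rot"]).as_matrix(); T[:3,3]=s["eef_pos"]
    M=np.linalg.inv(T@np.asarray(p["hand_eye"])); return dict(p,R=M[:3,:3],t=M[:3,3])
def overlay(c,q,turn,fn,box,f,br=0):
    x0,y0,x1,y1=box
    im=cv2.resize(c["image"][y0:y1,x0:x1],None,fx=f,fy=f,interpolation=cv2.INTER_CUBIC)
    def d(P,col,cl=True): cv2.polylines(im,[np.round((proj(s2w(P,q),c)-[x0,y0]+.5)*f).astype(int)],cl,col,1)
    for r_,x in ((.13,0),(.105,-.0205),(.03,-.054),(.01,-.074)): d(circ(r_,x),(0,0,255))
    for k in range(5): d(spoke(turn+k*2*np.pi/5),(0,255,0),False)
    d(valve(turn),(255,0,0),False)
    d(np.array([[-.07,-.135,.012],[.11,-.135,.012],[.11,.21,.012],[-.07,.21,.012]]),(255,255,0))
    a=-.30+br; d(np.array([[0,.165-r*np.sin(a),.045+r*np.cos(a)] for r in (0,.18,.21)]),(255,0,255),False)
    cv2.imwrite(fn,im)
E
python3 - <<'E'
from fit import *
import pickle
p,o,s=pickle.load(open("a_scene.pkl","rb"))
w,ow,s=pickle.load(open("a_wrist.pkl","rb")); w=wristcam(w,s)
q=(0.5221,-.2656,.08)
overlay(p,q,3.0,"pics/ov2.png",(210,150,410,340),4)
overlay(w,q,3.0,"pics/ov3.png",(0,0,640,480),1.2)
E
```

```text
(no output)
```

View pics/ov2.png

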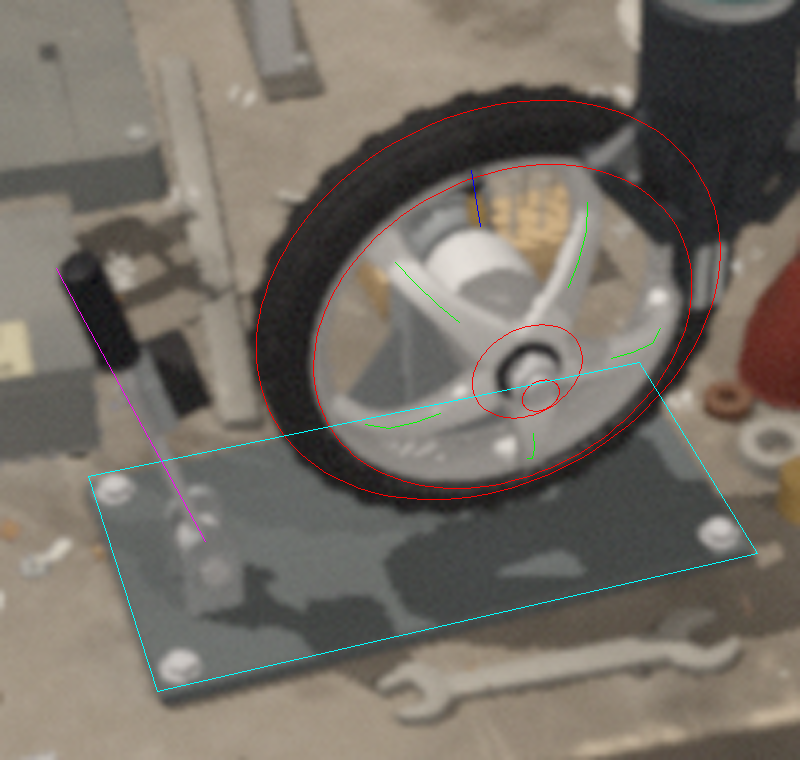

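View pics/ov3.png

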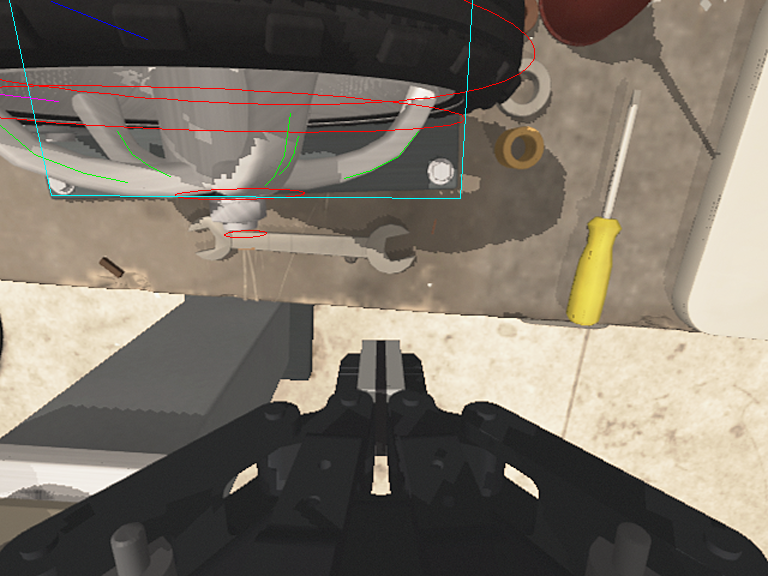

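Emit:
jog_arm:
  increments:
    - [0.2, -1.5, 0.4, 0, 0]
    - [0.2, -3, 0.7, 0, 0]
    - [0.2, -4.5, 0.7, 0, 0]
    - [0.2, -6, 0.7, 0, 0]
    - [0.2, -6.4, 0.7, 0, 0]
    - [0.2, -6.4, 0.7, 0, 0]

```text
time: 2.7
eef_pos: [0.4842, -0.3411, 0.2291]
ee_rot: [-3.142, -0.0, -1.488]
contact_force: [-0.5, 0.9, -0.3]
gripper_width: -0.0001
```

```bash
python3 look.py b scene wrist; python3 -c "
import cv2,numpy as np
a=cv2.resize(cv2.imread('pics/b_scene.png')[140:340,210:410],None,fx=2.4,fy=2.4);b=cv2.imread('pics/b_wrist.png')[:,:320]
cv2.imwrite('pics/b2.png',np.hstack([a,b]))"
```

```text
2.7 [ 0.4842 -0.3411  0.2291] [-3.142 -0.    -1.488] [-0.5  0.9 -0.3] -7.428655092296132e-05
scene tyre [np.int64(3838), np.int64(510), np.int64(34), np.int64(1037), np.int64(912)]
scene valve [np.int64(41), np.int64(732)]
wrist tyre [np.int64(62630)]
wrist valve []
```

View pics/b2.png

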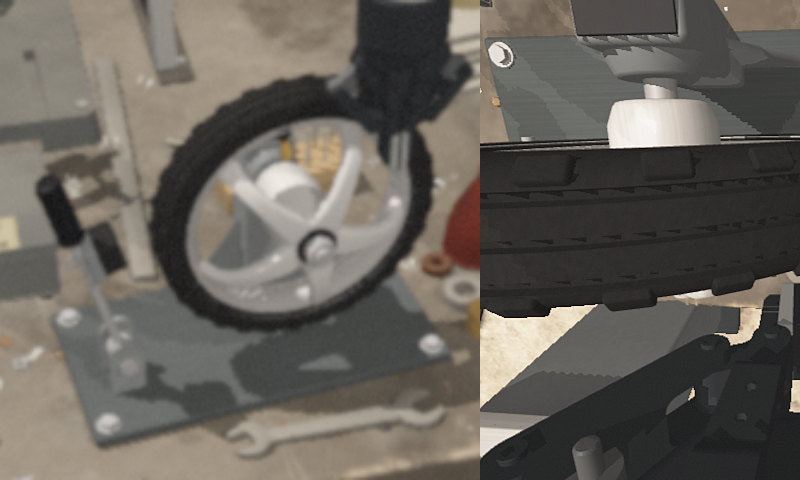

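Emit:
jog_arm:
  increments:
    - [-1, 0, 0, 0, 0]
    - [-2, 0, 0, 0, 0]
    - [-3, 0, 0, 0, 0]
    - [-4, 0, 0, 0, 0]
    - [-5, 0, 0, 0, 0]
    - [-6, 0, 0, 0, 0]
    - [-7, 0, 0, 0, 0]
    - [-8, 0, 0, 0, 0]
    - [-9, 0, 0, 0, 0]
    - [-9.6, 0, 0, 0, 0]

```text
time: 3.83
eef_pos: [0.4729, -0.2452, 0.2303]
ee_rot: [3.14, -0.003, -1.49]
contact_force: [-2.9, -4.0, -1.3]
gripper_width: 0.0
```

```bash
python3 look.py c scene wrist; python3 -c "
import cv2,numpy as np
a=cv2.resize(cv2.imread('pics/c_scene.png')[140:340,210:410],None,fx=2.4,fy=2.4);b=cv2.imread('pics/c_wrist.png')[:,160:480]
cv2.imwrite('pics/c2.png',np.hstack([a,b]))"
```

```text
3.8333 [ 0.4729 -0.2452  0.2303] [ 3.14e+00 -3.00e-03 -1.49e+00] [-2.9 -4.  -1.3] 3.8570652312369476e-05
scene tyre [np.int64(6262), np.int64(3019), np.int64(1009)]
scene valve [np.int64(75)]
wrist tyre [np.int64(83542)]
wrist valve []
```

View pics/c2.png

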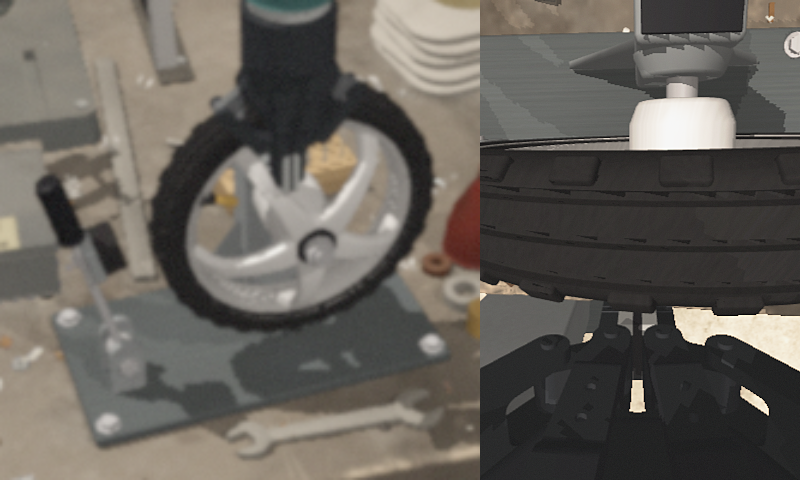

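Emit:
jog_arm:
  increments:
    - [-0.3, 0, 0, 0, 0]
    - [-0.5, 0, 0, 0, 0]
    - [-0.5, 0, 0, 0, 0]
    - [0.5, 0, 0, 0, 0]
    - [0.8, 0, -1.5, 0, 0]
    - [2, 0, -3, 0, 0]
    - [4, 0, -3, 0, 0]
    - [6, 0, -3, 0, 0]
    - [8, 0, -3, 0, 0]
    - [9.6, 0, -3, 0, 0]

```text
time: 4.97
eef_pos: [0.4824, -0.343, 0.2591]
ee_rot: [-3.141, 0.001, -1.49]
contact_force: [0.2, -0.5, -1.1]
gripper_width: -0.0
```

```bash
python3 look.py d scene; python3 - <<'E'
from fit import *
import pickle
p,o,s=pickle.load(open("d_scene.pkl","rb"))
q=(0.5221,-.2656,.08)
m=o["valve"]
if m:
  for k in m:
    ys,xs=np.nonzero(k); cv=np.array([xs.mean(),ys.mean()])
    T=np.linspace(-np.pi,np.pi,721); e=[np.linalg.norm(proj(s2w(valve(t),q),p).mean(0)-cv) for t in T]; t=T[np.argmin(e)]; print(cv,t,min(e))
overlay(p,q,1.72,"pics/ovd.png",(210,150,410,340),4)
E
```

```text
4.9667 [ 0.4824 -0.343   0.2591] [-3.141e+00  1.000e-03 -1.490e+00] [ 0.2 -0.5 -1.1] -1.8997103222761926e-06
scene tyre [np.int64(3906)]
scene valve []
```

View pics/ovd.png

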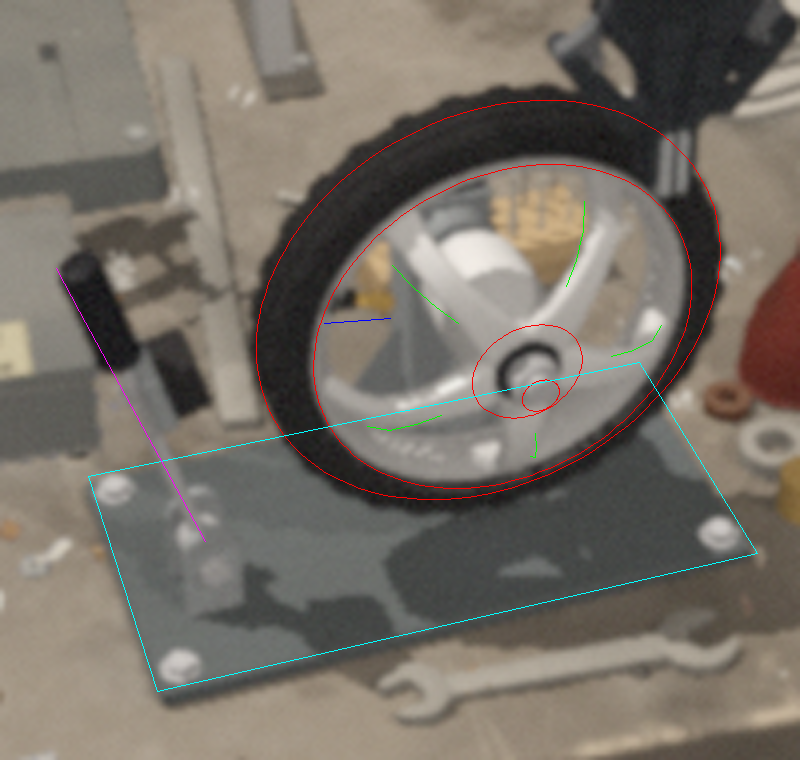

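```bash
python3 - <<'E'
from fit import *
import pickle
p,o,s=pickle.load(open("d_scene.pkl","rb"))
q=(0.5221,-.2656,.08)
ims=[]
for t in (1.8,1.86,1.92):
    overlay(p,q,t,"pics/t.png",(280,180,400,280),3.3); ims.append(cv2.imread("pics/t.png"))
cv2.imwrite("pics/ovd2.png",np.vstack([np.hstack(ims[:2]),np.hstack([ims[2],ims[2]*0])]))
E
```

```text
(no output)
```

View pics/ovd2.png

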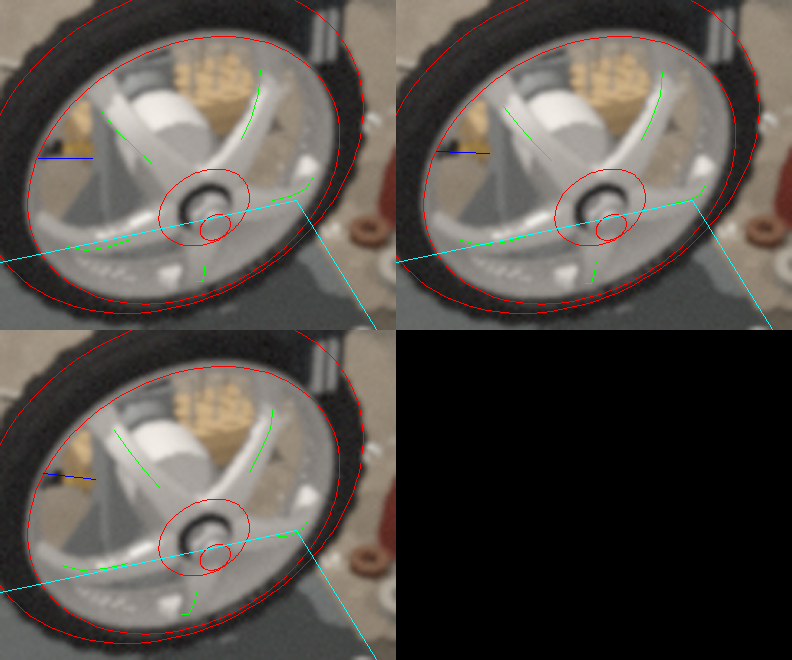

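Emit:
jog_arm:
  increments:
    - [0.8, -0.4, 0.8, 0, 0]
    - [0.8, -0.5, 1.8, 0, 0]
    - [0.8, -0.5, 2.8, 0, 0]
    - [0.8, -0.5, 3.6, 0, 0]
    - [0.8, -0.5, 3.6, 0, 0]

```text
time: 5.53
eef_pos: [0.4865, -0.347, 0.22]
ee_rot: [3.138, 0.004, -1.489]
contact_force: [-0.4, -0.7, -0.3]
gripper_width: -0.0001
```

```bash
python3 look.py e scene ; python3 -c "
import cv2,numpy as np
a=cv2.resize(cv2.imread('pics/e_scene.png')[140:340,210:410],None,fx=3,fy=3)
cv2.imwrite('pics/e2.png',a)"
```

```text
5.5333 [ 0.4865 -0.347   0.22  ] [ 3.138  0.004 -1.489] [-0.4 -0.7 -0.3] -0.00011104230868034352
scene tyre [np.int64(3527)]
scene valve [np.int64(80), np.int64(930)]
```

View pics/e2.png

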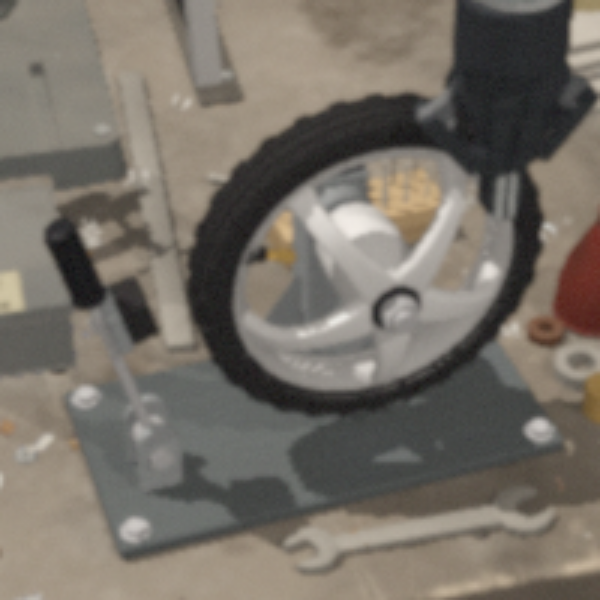

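Emit:
jog_arm:
  increments:
    - [-1.2, 0, -0.4, 0, 0]
    - [-2.4, 0, -0.6, 0, 0]
    - [-3.6, 0, -0.75, 0, 0]
    - [-4.8, 0, -0.75, 0, 0]
    - [-6, 0, -0.75, 0, 0]
    - [-7.2, 0, -0.75, 0, 0]
    - [-8.4, 0, -0.75, 0, 0]
    - [-9.6, 0, -0.75, 0, 0]
    - [-10.6, 0, -0.75, 0, 0]
    - [-11.1, 0, -0.75, 0, 0]

```text
time: 6.52
eef_pos: [0.4765, -0.2364, 0.2397]
ee_rot: [-3.141, -0.002, -1.49]
contact_force: [-15.1, 9.0, 23.6]
gripper_width: -0.0
```

Emit:
jog_arm:
  increments:
    - [0, 0, 0, 0, 0]
    - [1, 0, 0, 0, 0]
    - [1.4, 0, -1.5, 0, 0]
    - [2.6, 0, -3, 0, 0]
    - [4.6, 0, -3, 0, 0]
    - [6.6, 0, -3, 0, 0]
    - [8.6, 0, -3, 0, 0]
    - [10.3, 0, -3, 0, 0]
    - [11.1, 0, -3, 0, 0]

```text
time: 7.27
eef_pos: [0.4884, -0.3503, 0.2616]
ee_rot: [-3.14, -0.001, -1.491]
contact_force: [0.4, -0.2, 0.4]
gripper_width: -0.0003
```

```bash
python3 look.py f scene ; python3 - <<'E'
from fit import *
import pickle
p,o,s=pickle.load(open("f_scene.pkl","rb"))
q=(0.5221,-.2656,.08)
overlay(p,q,.6,"pics/ovf.png",(210,150,410,340),4)
E
```

```text
7.2667 [ 0.4884 -0.3503  0.2616] [-3.140e+00 -1.000e-03 -1.491e+00] [ 0.4 -0.2  0.4] -0.00027288862438737855
scene tyre [np.int64(3873)]
scene valve []
```

View pics/ovf.png

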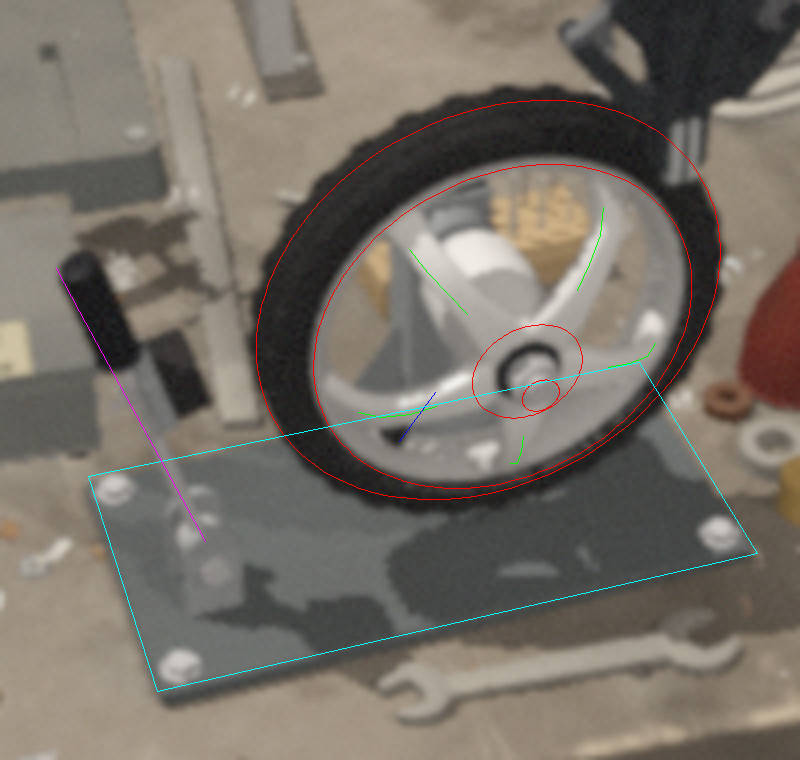

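Emit:
jog_arm:
  increments:
    - [0, 0.3, 1, 0, 0]
    - [0, 0.3, 2, 0, 0]
    - [0, 0.3, 3, 0, 0]
    - [0, 0.3, 4.1, 0, 0]
    - [0, 0.3, 4.1, 0, 0]
    - [-1.2, 0.3, 3.7, 0, 0]
    - [-2.2, 0.3, 3.5, 0, 0]
    - [-3.2, 0.3, 3.4, 0, 0]
    - [-4.2, 0.3, 3.4, 0, 0]
    - [-4.6, 0.3, 3.4, 0, 0]

```text
time: 8.25
eef_pos: [0.4817, -0.3097, 0.2349]
ee_rot: [-3.141, -0.02, -1.492]
contact_force: [-12.1, -13.3, 23.4]
gripper_width: -0.0004
```

```bash
python3 look.py g scene ; python3 - <<'E'
from fit import *
import pickle
p,o,s=pickle.load(open("g_scene.pkl","rb"))
q=(0.5221,-.2656,.08)
overlay(p,q,.15,"pics/ovg.png",(210,150,410,340),4)
d=s["eef_pos"][:2]-q[:2]; print(d[0]*np.cos(.08)+d[1]*np.sin(.08), -d[0]*np.sin(.08)+d[1]*np.cos(.08))
E
```

```text
8.25 [ 0.4817 -0.3097  0.2349] [-3.141 -0.02  -1.492] [-12.1 -13.3  23.4] -0.00035486286242043005
scene tyre [np.int64(3646)]
scene valve []
-0.0437475950775875 -0.04069569165564362
```

View pics/ovg.png

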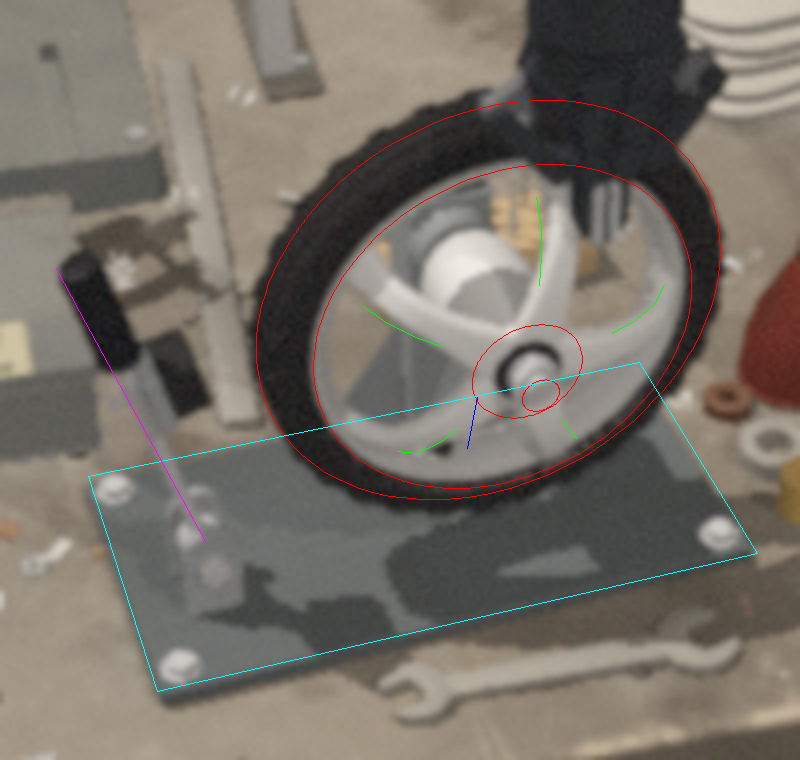

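Emit:
jog_arm:
  increments:
    - [0.3, 0.3, -0.5, 0, 0]
    - [0.8, 0.6, -1.0, 0, 0]
    - [0.8, 0.6, -1.0, 0, 0]

```text
time: 8.65
eef_pos: [0.4764, -0.3121, 0.2388]
ee_rot: [-3.139, -0.001, -1.49]
contact_force: [0.1, -0.9, -0.3]
gripper_width: 0.0002
```

```bash
python3 look.py h scene ; python3 - <<'E'
from fit import *
import pickle
p,o,s=pickle.load(open("h_scene.pkl","rb"))
q=(0.5221,-.2656,.08)
overlay(p,q,.27,"pics/ovh.png",(250,150,410,290),5)
d=s["eef_pos"][:2]-q[:2]; print(d[0]*np.cos(.08)+d[1]*np.sin(.08), -d[0]*np.sin(.08)+d[1]*np.cos(.08))
E
```

```text
8.65 [ 0.4764 -0.3121  0.2388] [-3.139e+00 -1.000e-03 -1.490e+00] [ 0.1 -0.9 -0.3] 0.00015035815632020498
scene tyre [np.int64(3626), np.int64(15076)]
scene valve []
-0.049278835982201404 -0.04268578962254732
```

View pics/ovh.png

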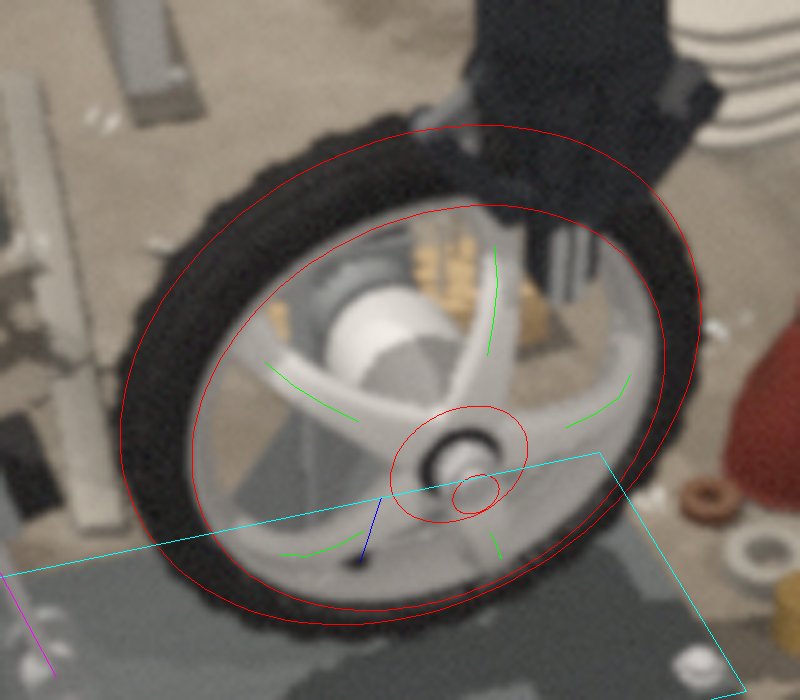

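Emit:
jog_arm:
  increments:
    - [0.2, -0.1, 0.4, 0, 0]
    - [0, -0.1, 0.7, 0, 0]
    - [-0.5, -0.1, 0.7, 0, 0]
    - [-1, -0.1, 0.7, 0, 0]
    - [-1.4, -0.1, 0.7, 0, 0]
    - [-1.4, -0.1, 0.7, 0, 0]

```text
time: 9.3
eef_pos: [0.4755, -0.2975, 0.2307]
ee_rot: [3.141, -0.001, -1.49]
contact_force: [-3.0, -2.3, 4.5]
gripper_width: -0.0002
```

```bash
python3 look.py i scene ; python3 - <<'E'
from fit import *
import pickle
p,o,s=pickle.load(open("i_scene.pkl","rb"))
q=(0.5221,-.2656,.08)
overlay(p,q,.1,"pics/ovi.png",(250,150,410,290),5)
d=s["eef_pos"][:2]-q[:2]; print(d[0]*np.cos(.08)+d[1]*np.sin(.08), -d[0]*np.sin(.08)+d[1]*np.cos(.08))
E
```

```text
9.3 [ 0.4755 -0.2975  0.2307] [ 3.141e+00 -1.000e-03 -1.490e+00] [-3.  -2.3  4.5] -0.00017215802859905948
scene tyre [np.int64(3084)]
scene valve []
-0.0490479614850901 -0.028070933026575692
```

View pics/ovi.png

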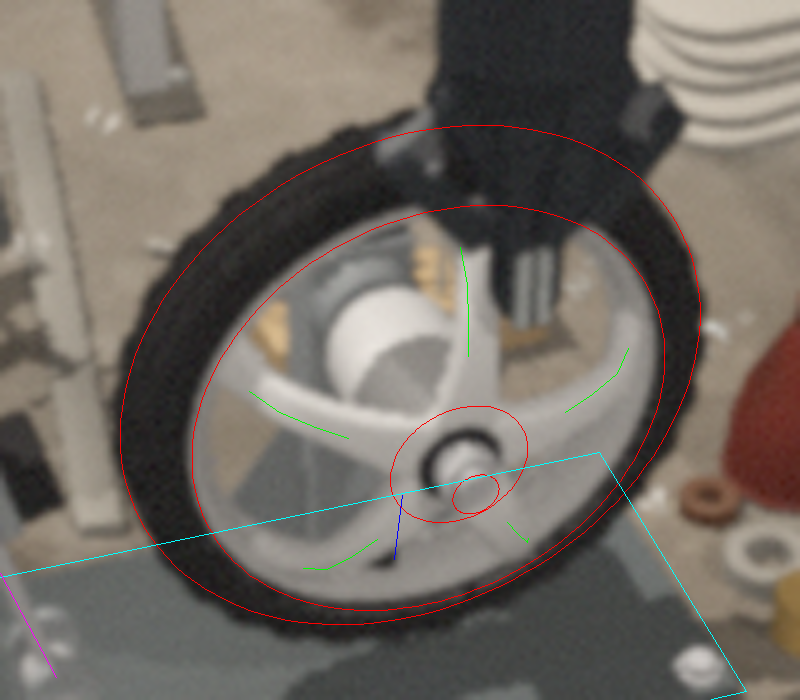

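Emit:
jog_arm:
  increments:
    - [-0.2, 0, -0.2, 0, 0]
    - [-0.5, 0, -0.2, 0, 0]
    - [-0.7, 0, -0.2, 0, 0]
    - [-0.7, 0, -0.2, 0, 0]

```text
time: 9.78
eef_pos: [0.4749, -0.2905, 0.2321]
ee_rot: [3.141, -0.0, -1.49]
contact_force: [-3.5, -2.8, 4.2]
gripper_width: -0.0001
```

Emit:
jog_arm:
  increments:
    - [0.6, 0, 0, 0, 0]
    - [1.2, 0, 0, 0, 0]
    - [1.2, 4, 0, 0, 0]
    - [1.2, 8, 0, 0, 0]
    - [5, 10, 0, 0, 0]
    - [9, 10, 0, 0, 0]
    - [13, 10, 0, 0, 0]
    - [14, 10, 0, 0, 0]

```text
time: 10.45
eef_pos: [0.3876, -0.4442, 0.2311]
ee_rot: [-3.138, -0.003, -1.493]
contact_force: [1.0, -0.2, 0.3]
gripper_width: -0.0002
```

```bash
python3 look.py j scene wrist; python3 - <<'E'
from fit import *
import pickle
p,o,s=pickle.load(open("j_scene.pkl","rb"))
q=(0.5221,-.2656,.08)
overlay(p,q,0,"pics/ovj.png",(220,150,400,290),4.4)
E
```

```text
10.45 [ 0.3876 -0.4442  0.2311] [-3.138e+00 -3.000e-03 -1.493e+00] [ 1.  -0.2  0.3] -0.00015314702263615883
scene tyre [np.int64(4059)]
scene valve [np.int64(7558)]
wrist tyre []
wrist valve [np.int64(650)]
```

View pics/ovj.png

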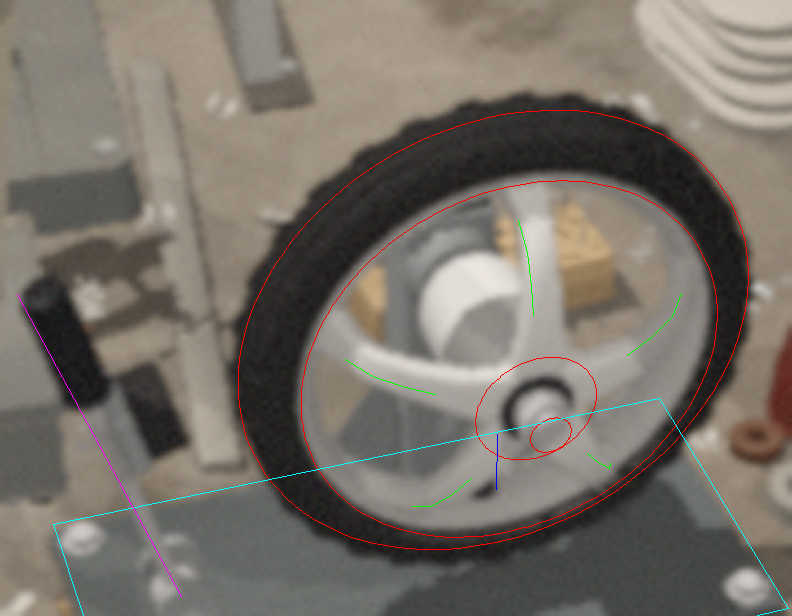

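View pics/j_wrist.png

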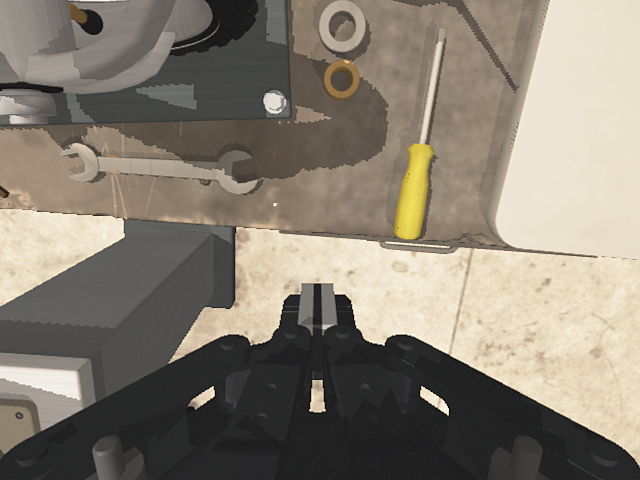

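```bash
python3 look.py k top; python3 - <<'E'
from fit import *
import pickle
p,o,s=pickle.load(open("k_top.pkl","rb"))
q=(0.5221,-.2656,.08)
overlay(p,q,0.055,"pics/ovk.png",(220,170,420,320),4)
E
```

```text
10.75 [ 0.3871 -0.437   0.2314] [-3.141e+00  2.000e-03 -1.489e+00] [-0.5  0.4 -0. ] 0.00017987158228571502
top tyre [np.int64(196)]
top valve [np.int64(624)]
```

View pics/ovk.png

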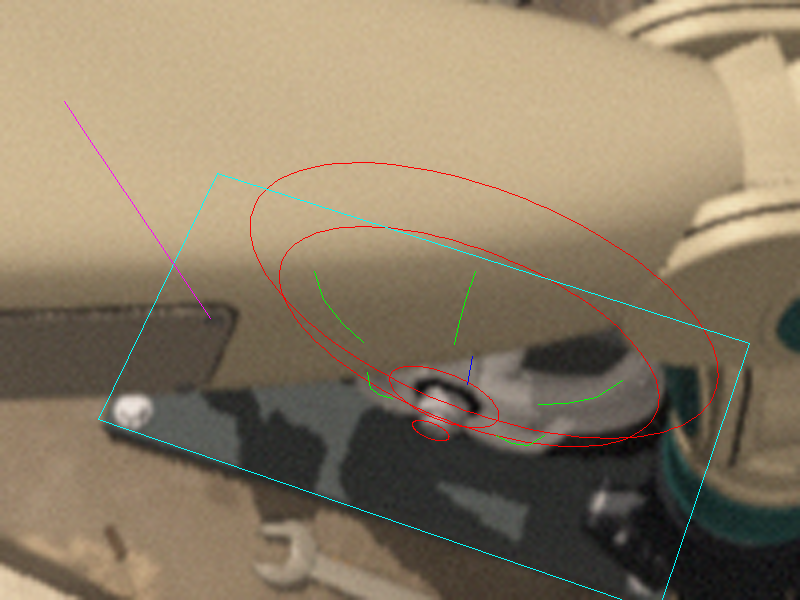

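Emit:
jog_arm:
  increments:
    - [-3, -0.5, -1, 0, 0]
    - [-6.5, -1.5, -2, 0, 0]
    - [-10, -2.5, -3, 0, 0]
    - [-13.5, -3.5, -3, 0, 0]
    - [-15.5, -4, -3, 0, 0]
    - [-16, -4, -3, 0, 0]
    - [-16, -4, -3, 0, 0]

```text
time: 11.48
eef_pos: [0.4138, -0.2739, 0.2622]
ee_rot: [-3.141, -0.001, -1.487]
contact_force: [0.1, 0.2, 0.1]
gripper_width: -0.0001
```

```bash
python3 look.py l wrist; python3 - <<'E'
from fit import *
import pickle
p,o,s=pickle.load(open("l_wrist.pkl","rb")); print(p["hand_eye"])
p=wristcam(p,s)
q=(0.5221,-.2656,.08)
overlay(p,q,0.055,"pics/ovl.png",(140,0,540,300),2)
E
```

```text
11.4833 [ 0.4138 -0.2739  0.2622] [-3.141e+00 -1.000e-03 -1.487e+00] [0.1 0.2 0.1] -9.652257910709596e-05
wrist tyre [np.int64(44321)]
wrist valve []
[[ 9.99998588e-01  1.68016378e-03 -2.22329171e-05  1.03155171e-04]
 [-1.60223898e-03  9.57438717e-01  2.88632182e-01 -7.28966846e-02]
 [ 5.06235994e-04 -2.88631739e-01  9.57440057e-01 -1.42293093e-01]
 [ 0.00000000e+00  0.00000000e+00  0.00000000e+00  1.00000000e+00]]
```

View pics/ovl.png

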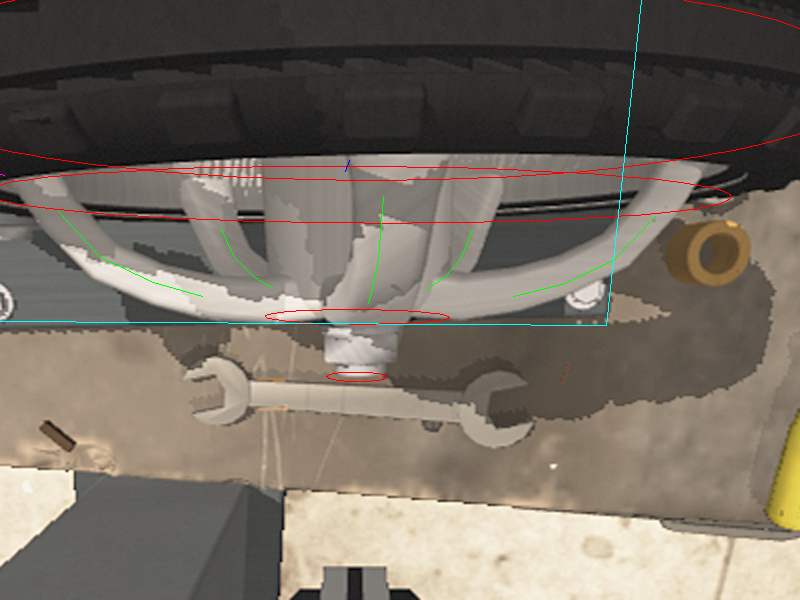

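```bash
python3 - <<'E'
import cv2
a=cv2.imread("pics/l_wrist.png")
cv2.imwrite("pics/lz.png",cv2.resize(a[65:190,215:415],None,fx=4,fy=4,interpolation=cv2.INTER_CUBIC))
E
```

```text
(no output)
```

View pics/lz.png

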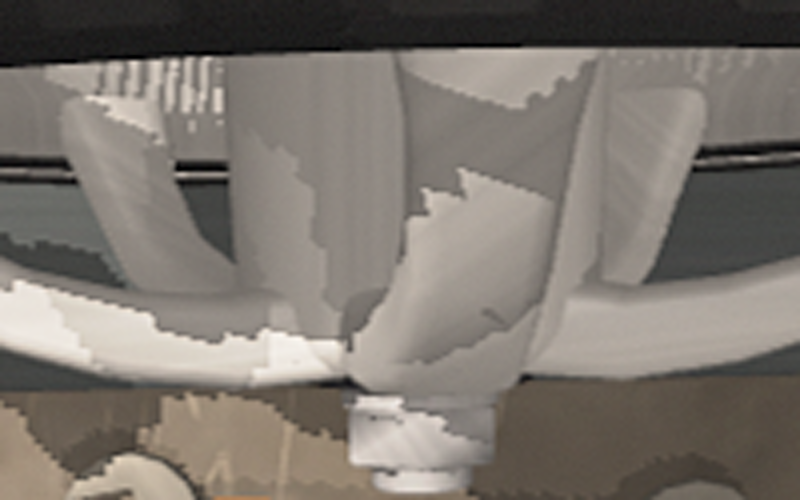

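```bash
python3 - <<'E'
from fit import *
import pickle
p,o,s=pickle.load(open("l_wrist.pkl","rb")); p=wristcam(p,s)
# points: (r,x), rel angle, image px (full-res) ; lateral spokes' centre lines: use u only at given v
f=lambda z:np.array([215+z[0]/4,65+z[1]/4])
obs=[("top",0,f((495,90))),("top",0,f((479,250))),("ll",-144,f((115,105))),("ll",-144,f((168,200))),("lr",144,f((655,100))),("lr",144,f((630,200)))]
nut=f((421,470))
from scipy.interpolate import interp1d
fx=interp1d([50,64,78,88],[-47,-43,-36,-24],fill_value="extrapolate",kind="quadratic")
rs=np.linspace(45,90,60)
def res(v):
    x,y,yaw,t=v; q=(x,y,yaw); r=[]
    for n,a,uv in obs:
        P=spoke(t+np.radians(a),[(k,fx(k)-4) for k in rs]); pr=proj(s2w(P,q),p)
        dd=pr-uv; i=np.argmin((dd**2).sum(1)); 
        tg=pr[min(i+1,59)]-pr[max(i-1,0)]; nrm=np.array([-tg[1],tg[0]])/np.linalg.norm(tg); r.append(dd[i]@nrm)
    r.append(proj(s2w([[-.07,0,.165]],q),p)[0][0]-nut[0])
    r+=[(yaw-.08)/.01,(x-.5235)/.003]
    return np.array(r)
s_=least_squares(res,[.5235,-.266,.08,.08],diff_step=1e-4); print(s_.x,s_.fun.round(1))
overlay(p,s_.x[:3],s_.x[3],"pics/ovl2.png",(140,0,540,300),2)
E
```

```text
[ 0.53251485 -0.26644225  0.08333968  0.0759296 ] [ 0.9 -1.2  1.  -2.8  1.3  0.1  0.4  0.3  3. ]
```

View pics/ovl2.png

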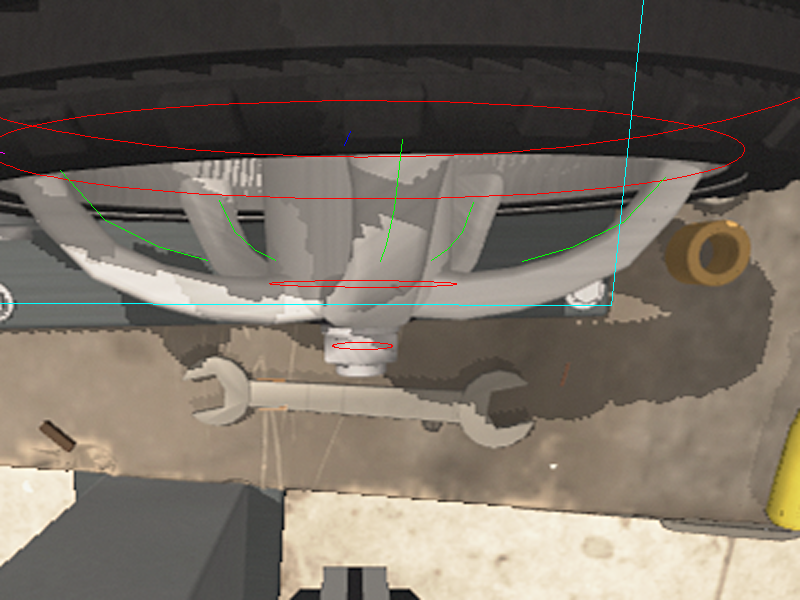

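Emit:
jog_arm:
  increments:
    - [2, 0, 0.5, 0, 0]
    - [4.3, 0, 1.5, 0, 0]
    - [4.3, -2.5, 2.5, 0, 0]
    - [4.3, -5, 3, 0, 0]
    - [4.3, -5.5, 3, 0, 0]
    - [3.6, -5.5, 3, 0, 0]
    - [2.8, -5.5, 3, 0, 0]
    - [2.2, -5.5, 3, 0, 0]
    - [1.7, -5.5, 3, 0, 0]
    - [1.7, -5.5, 3, 0, 0]

```text
time: 12.47
eef_pos: [0.4692, -0.2877, 0.2325]
ee_rot: [3.142, -0.001, -1.49]
contact_force: [-1.1, -0.6, 0.5]
gripper_width: -0.0
```

Emit:
jog_arm:
  increments:
    - [0.6, 0, 0, 0, 0]
    - [2.5, 0, 0, 0, 0]
    - [2.5, 3, -1, 0, 0]
    - [2, 5.5, -2, 0, 0]
    - [0, 5.5, -3, 0, 0]
    - [-1.7, 5.5, -3, 0, 0]
    - [-1.7, 5.5, -3, 0, 0]

```text
time: 13.05
eef_pos: [0.4137, -0.2746, 0.2624]
ee_rot: [-3.14, 0.0, -1.489]
contact_force: [-0.1, 0.5, -0.5]
gripper_width: -0.0004
```

```bash
python3 look.py m wrist scene; python3 - <<'E'
import cv2
a=cv2.imread("pics/m_wrist.png")
cv2.imwrite("pics/mz.png",cv2.resize(a[65:190,215:415],None,fx=4,fy=4,interpolation=cv2.INTER_CUBIC))
E
```

```text
13.05 [ 0.4137 -0.2746  0.2624] [-3.14   0.    -1.489] [-0.1  0.5 -0.5] -0.0004436357374046807
wrist tyre [np.int64(43612), np.int64(4880)]
wrist valve []
scene tyre [np.int64(3233)]
scene valve []
```

View pics/mz.png

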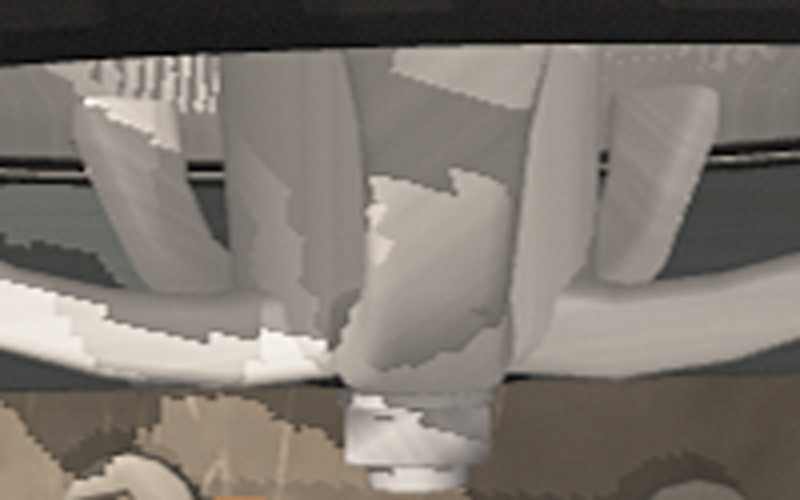

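```bash
cat > fit2.py <<'E'
from fit import *
import pickle
from scipy.interpolate import interp1d
fx=interp1d([50,64,78,88],[-47,-43,-36,-24],fill_value="extrapolate",kind="quadratic")
rs=np.linspace(45,90,90)
f=lambda z:np.array([215+z[0]/4,65+z[1]/4])
def load(n):
    p,o,s=pickle.load(open(n+"_wrist.pkl","rb")); return wristcam(p,s)
L=(load("l"),[(0,f((495,90))),(0,f((479,250))),(-144,f((113,115))),(-144,f((168,200))),(144,f((655,110))),(144,f((630,200)))],f((421,470)))
M=(load("m"),[(0,f((445,90))),(0,f((436,250))),(-144,f((128,115))),(-144,f((172,200))),(144,f((664,110))),(144,f((640,200)))],f((417.5,470)))
def run(sets,plate=None):
    def res(v):
        x,y,yaw,dv=v[:4]; q=(x,y,yaw); r=[]
        for (p,obs,nut),t in zip(sets,v[4:]):
            for a,uv in obs:
                pr=proj(s2w(spoke(t+np.radians(a),[(k,fx(k)-(5 if a==0 else 2)) for k in rs]),q),p)+[0,dv*100]
                i=np.argmin(abs(pr[:,1]-uv[1])); r.append((pr[i]-uv)[0])
            r.append(proj(s2w([[-.068,0,.165]],q),p)[0][0]-nut[0])
        r+=[(yaw-.08)/.015,(x-.522)/.003,dv*100/4]
        return np.array(r)
    s=least_squares(res,[.522,-.266,.08,0]+[.05]*len(sets),diff_step=1e-5)
    return s
if __name__=="__main__":
    s=run([L,M]); print(s.x.round(4)); print(s.fun.round(1))
    cov=np.linalg.inv(s.jac.T@s.jac); print(np.sqrt(np.diag(cov)).round(4))
    p,o,_=pickle.load(open("m_scene.pkl","rb"))
    overlay(p,(.5221,-.2656,.08),s.x[-1],"pics/ovm.png",(220,150,400,290),4.4)
    cv2.imwrite("pics/mfull.png",M[0]["image"])
E
python3 fit2.py
```

```text
[ 0.5191 -0.2669  0.0869 -0.      0.0693  0.0281]
[-1.3  1.1  5.4 -8.3 -2.6  3.6 -0.4 -0.3  1.3  4.9 -6.1 -1.6  4.4 -0.5
  0.5 -1.  -0. ]
[0.0022 0.     0.0065 0.04   0.0034 0.0028]
```

View pics/ovm.png

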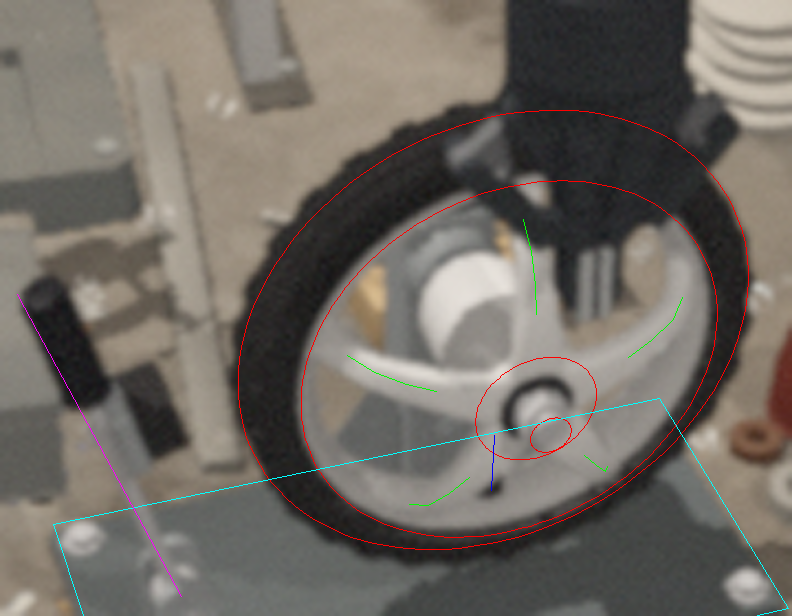

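View pics/mfull.png

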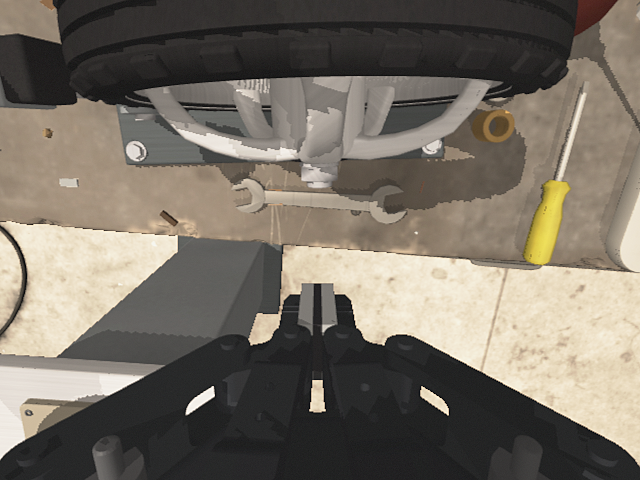

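Emit:
jog_arm:
  increments:
    - [2, 0, 0.5, 0, 0]
    - [4, 0, 1.5, 0, 0]
    - [4, -2.5, 2.5, 0, 0]
    - [4, -5, 3, 0, 0]
    - [4, -5.5, 3, 0, 0]
    - [3.2, -5.5, 3, 0, 0]
    - [2.5, -5.5, 3, 0, 0]
    - [1.9, -5.5, 3, 0, 0]
    - [1.5, -5.5, 3, 0, 0]
    - [1.45, -5.5, 3, 0, 0]

```text
time: 14.18
eef_pos: [0.4691, -0.2853, 0.2324]
ee_rot: [3.142, -0.002, -1.49]
contact_force: [-0.9, -2.3, -0.5]
gripper_width: -0.0003
```

Emit:
jog_arm:
  increments:
    - [0, 0, 0, 0, 0]
    - [1, 0, 0, 0, 0]
    - [2.5, 0, 0, 0, 0]
    - [2.5, 3, -1, 0, 0]
    - [2, 5.5, -2, 0, 0]
    - [0, 5.5, -3, 0, 0]
    - [-1.45, 5.5, -3, 0, 0]
    - [-1.45, 5.5, -3, 0, 0]
    - [-1.45, 5.5, -3, 0, 0]

```text
time: 14.93
eef_pos: [0.4143, -0.2759, 0.2617]
ee_rot: [-3.141, -0.001, -1.489]
contact_force: [-0.5, -1.7, 0.4]
gripper_width: 0.0
```

```bash
python3 look.py n wrist scene; python3 - <<'E'
import cv2
a=cv2.imread("pics/n_wrist.png")
cv2.imwrite("pics/nz.png",cv2.resize(a[65:190,215:415],None,fx=4,fy=4,interpolation=cv2.INTER_CUBIC))
from fit import *
import pickle
p,o,_=pickle.load(open("n_scene.pkl","rb"))
overlay(p,(.5221,-.2656,.08),0,"pics/ovn.png",(220,150,400,290),4.4)
E
```

```text
14.9333 [ 0.4143 -0.2759  0.2617] [-3.141e+00 -1.000e-03 -1.489e+00] [-0.5 -1.7  0.4] 1.3851943899054038e-05
wrist tyre [np.int64(44836), np.int64(2967), np.int64(908)]
wrist valve []
scene tyre [np.int64(3225)]
scene valve [np.int64(755), np.int64(14267)]
```

View pics/nz.png

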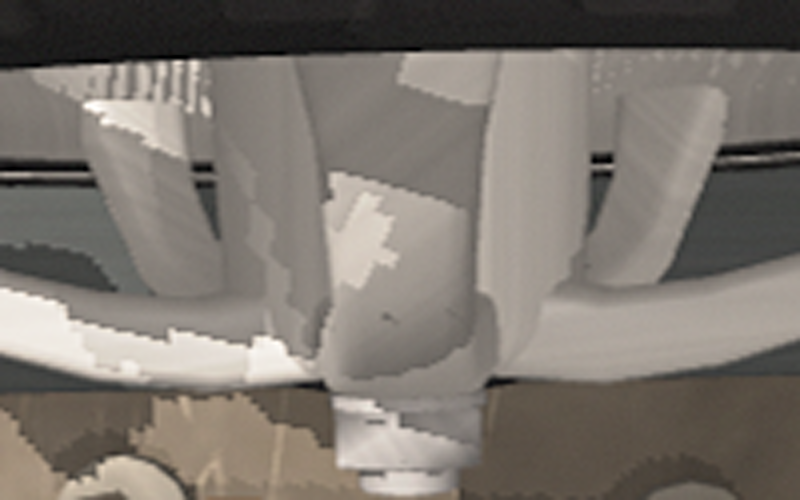

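View pics/ovn.png

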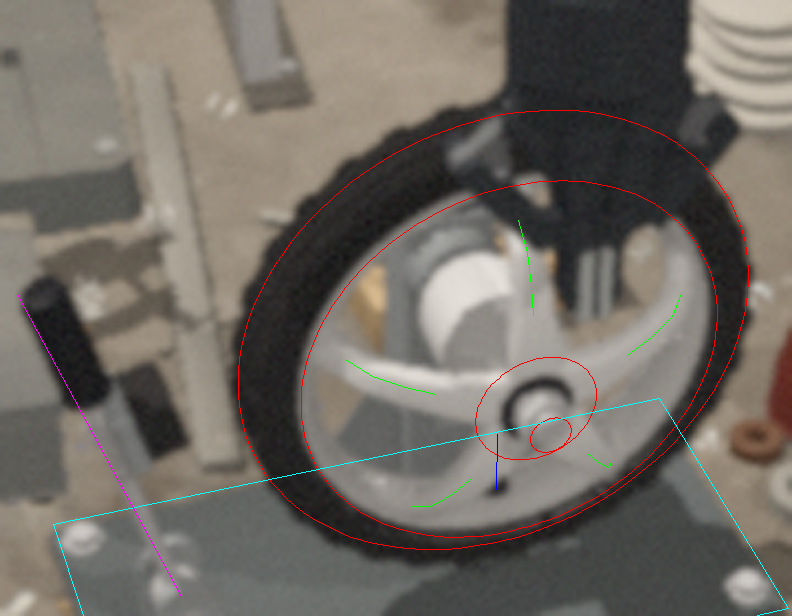

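```bash
python3 - <<'E'
from fit import *
import pickle
p,o,s=pickle.load(open("n_scene.pkl","rb"))
def ray(uv,z,c=p):
    d=np.linalg.inv(c["camera_matrix"])@[*uv,1]; d=c["R"].T@d; C=-c["R"].T@c["t"]; return C+d*(z-C[2])/d[2]
print("cam",-p["R"].T@p["t"])
for uv in [(227,262),(160,245)]: print(ray(uv,0),ray(uv,.08))
q=(.5221,-.2656,.08)
im=p["image"][100:330,60:330].copy()
im=cv2.resize(im,None,fx=2.6,fy=2.6)
for br,c in ((0,(255,0,255)),(.03,(0,255,255)),(.06,(0,255,0))):
    a=-.30+br
    P=np.array([[0,.165-r*np.sin(a),.045+r*np.cos(a)] for r in (0,.18,.21)])
    cv2.polylines(im,[np.round((proj(s2w(P,q),p)-[60,100])*2.6).astype(int)],False,c,1)
P=np.array([[-.003,.266,z] for z in (0,.21,.3)]); cv2.polylines(im,[np.round((proj(s2w(P,q),p)-[60,100])*2.6).astype(int)],False,(0,0,255),1)
cv2.imwrite("pics/br.png",im)
E
```

```text
cam [-4.73274807e-01  2.11743400e-04  9.60631748e-01]
[ 0.65497081 -0.04047119  0.        ] [ 0.56101217 -0.03708317  0.08      ]
[0.75752432 0.11332393 0.        ] [0.65502518 0.10390411 0.08      ]
```

View pics/br.png

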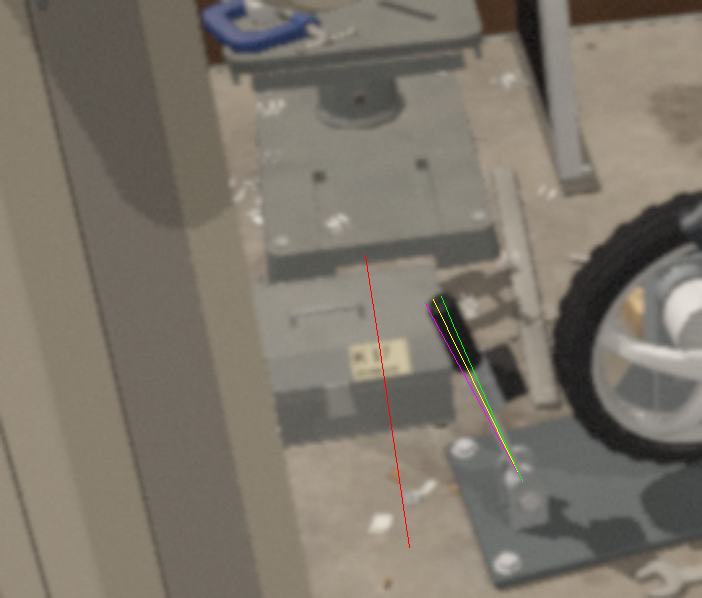

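Emit:
jog_arm:
  increments:
    - [-3, 0.5, 0, 0, 0]
    - [-6.5, 0.5, 0, 0, 0]
    - [-10, 0, 0, 0, 0]
    - [-14, 0, 0, 0, 0]
    - [-18, 0, 0, 0, 0]
    - [-22, 0, 1, 0, 0]
    - [-25, 0, 2.5, 0, 0]
    - [-27, 0, 4, 0, 0]
    - [-27.2, 0, 4.6, 0, 0]
    - [-27.2, 0, 4.6, 0, 0]

```text
time: 16.07
eef_pos: [0.3905, -0.0036, 0.2141]
ee_rot: [3.138, 0.0, -1.487]
contact_force: [-0.7, 0.0, -0.6]
gripper_width: -0.0003
```

```bash
python3 look.py o wrist scene
```

```text
16.0667 [ 0.3905 -0.0036  0.2141] [ 3.138  0.    -1.487] [-0.7  0.  -0.6] -0.0003286791413201952
wrist tyre [np.int64(6650)]
wrist valve []
scene tyre [np.int64(4033)]
scene valve []
```

View pics/o_wrist.png

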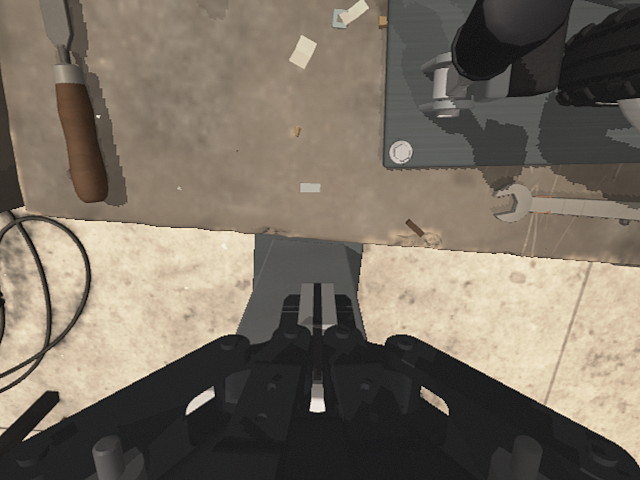

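```bash
python3 - <<'E'
from fit import *
import pickle
p,o,s=pickle.load(open("o_wrist.pkl","rb")); c=wristcam(p,s)
def ray(uv,z):
    d=np.linalg.inv(c["camera_matrix"])@[*uv,1]; d=c["R"].T@d; C=-c["R"].T@c["t"]; return C+d*(z-C[2])/d[2]
q=(.5221,-.2656,.08)
for uv,z in [((482,58),.187),((535,10),.248),((441,95),.045)]:
    X=ray(uv,z); d=X[:2]-q[:2]; print(X,d[0]*np.cos(.08)+d[1]*np.sin(.08), -d[0]*np.sin(.08)+d[1]*np.cos(.08))
overlay(c,q,0,"pics/ovo.png",(320,0,640,240),2.5,.055)
E
```

```text
[ 0.49781118 -0.06575905  0.187     ] -0.008240912928899648 0.2011428327605801
[ 0.49806505 -0.05268015  0.248     ] -0.006942655751362686 0.2141596123712711
[ 0.496786   -0.09570029  0.045     ] -0.011655556060797927 0.17137928102047076
```

View pics/ovo.png

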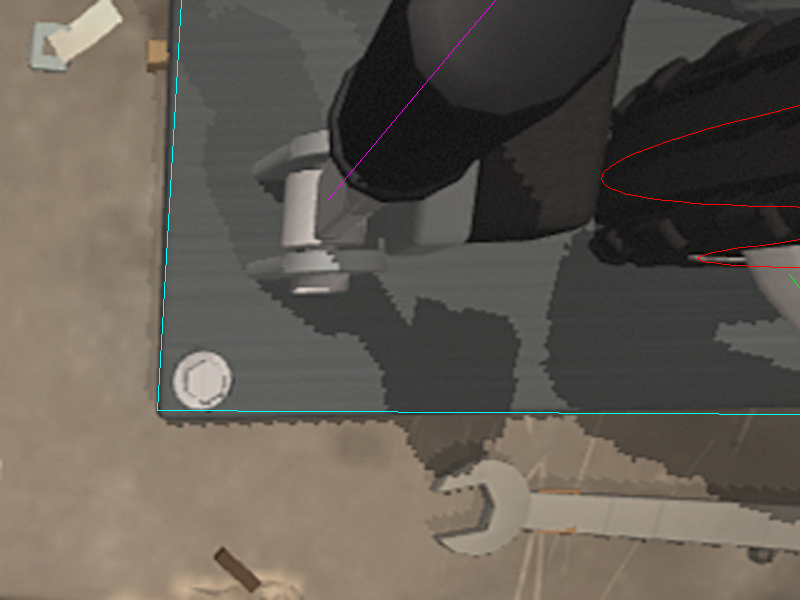

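Emit:
jog_arm:
  increments:
    - [0, -3, 0, 0, 0]
    - [0, -6, 0, 0, 0]
    - [0, -9, -0.2, 0, 0]
    - [0, -10.6, -0.2, 0, 0]
    - [0, -10.6, -0.2, 0, 0]
    - [1.5, -10.6, -0.2, 0, 0]
    - [3, -10.6, -0.2, 0, 0]
    - [4, -10.6, -0.2, 0, 0]
    - [5, -10.6, -0.2, 0, 0]
    - [6, -10.6, -0.2, 0, 0]

```text
time: 17.2
eef_pos: [0.5024, -0.0565, 0.2185]
ee_rot: [-3.141, 0.001, -1.49]
contact_force: [-0.4, 2.6, 2.1]
gripper_width: -0.0003
```

```bash
python3 look.py p scene wrist; python3 -c "
import cv2,numpy as np
a=cv2.resize(cv2.imread('pics/p_scene.png')[140:340,210:410],None,fx=2.4,fy=2.4);b=cv2.imread('pics/p_wrist.png')[:,240:560]
cv2.imwrite('pics/p2.png',np.hstack([a,b]))"
```

```text
17.2 [ 0.5024 -0.0565  0.2185] [-3.141e+00  1.000e-03 -1.490e+00] [-0.4  2.6  2.1] -0.00027974591341320073
scene tyre [np.int64(4078)]
scene valve []
wrist tyre [np.int64(20988)]
wrist valve [np.int64(723)]
```

View pics/p2.png

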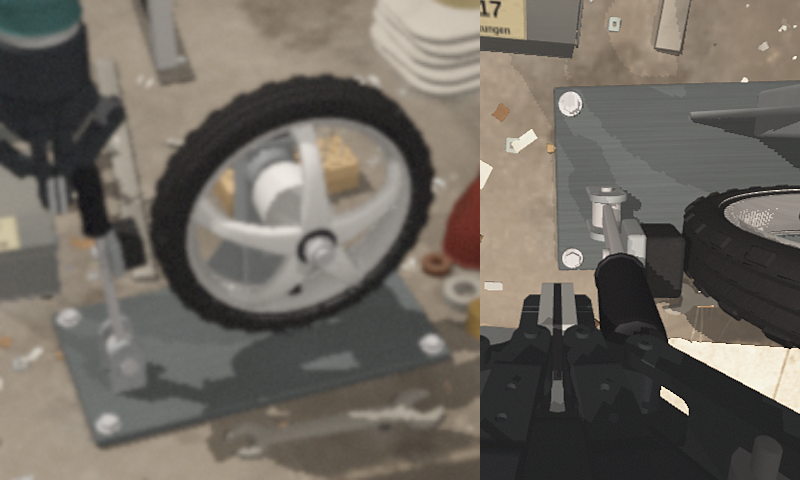

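Emit:
jog_arm:
  increments:
    - [0.5, 0, 0, 0, 0]
    - [1, 0, 0, 0, 0]
    - [1.5, 0, 0, 0, 0]
    - [1.8, 0, 0, 0, 0]
    - [1.8, 0, 0, 0, 0]

```text
time: 17.92
eef_pos: [0.5041, -0.0745, 0.2179]
ee_rot: [-3.141, -0.001, -1.491]
contact_force: [-0.6, 1.6, 1.9]
gripper_width: -0.0002
```

Emit:
jog_arm:
  increments:
    - [0.2, 0, 0, 0, 0]
    - [0.4, 0, 0, 0, 0]
    - [0.4, 0, 0, 0, 0]

```text
time: 18.17
eef_pos: [0.5041, -0.0756, 0.218]
ee_rot: [-3.141, 0.006, -1.489]
contact_force: [-0.7, 8.9, 3.2]
gripper_width: 0.0001
```

Emit:
jog_arm:
  increments:
    - [0.15, 0, 0, 0, 0]
    - [0.15, 0, 0, 0, 0]
    - [0.15, 0, 0, 0, 0]

```text
time: 18.42
eef_pos: [0.5041, -0.0756, 0.218]
ee_rot: [-3.14, 0.009, -1.488]
contact_force: [-0.4, 12.8, 5.0]
gripper_width: 0.0001
```

Emit:
jog_arm:
  increments:
    - [0.1, 0, 0, 0, 0]
    - [0.1, 0, 0, 0, 0]

```text
time: 18.58
eef_pos: [0.5041, -0.0756, 0.218]
ee_rot: [-3.14, 0.011, -1.487]
contact_force: [-0.1, 15.5, 5.3]
gripper_width: -0.0001
```

Emit:
jog_arm:
  increments:
    - [-1, 0, 0, 0, 0]
    - [-3, 0, 0, 0, 0]
    - [-5, 0, 0, 0, 0]
    - [-7, 2, 0, 0, 0]
    - [-8, 5, -1, 0, 0]
    - [-8, 8, -2, 0, 0]
    - [-8, 11, -3, 0, 0]
    - [-6, 12, -4, 0, 0]
    - [-3, 12, -5, 0, 0]
    - [0, 12, -5, 0, 0]

```text
time: 19.42
eef_pos: [0.385, -0.0913, 0.2699]
ee_rot: [-3.138, -0.004, -1.488]
contact_force: [1.8, -0.7, 0.6]
gripper_width: 0.0002
```

Emit:
jog_arm:
  increments:
    - [4, 0, 0, 0, 0]
    - [8, 0, 0, 0, 0]
    - [12, 0, 0, 0, 0]
    - [16, 0, 0, 0, 0]
    - [18.5, 0, 2, 0, 0]
    - [18.5, 0, 3, 0, 0]
    - [18.5, 0, 3, 0, 0]

```text
time: 20.0
eef_pos: [0.3979, -0.2748, 0.2349]
ee_rot: [3.137, 0.003, -1.493]
contact_force: [0.6, 0.5, 0.3]
gripper_width: 0.0001
```

```bash
python3 look.py r wrist scene; python3 - <<'E'
import cv2
a=cv2.imread("pics/r_wrist.png")
from fit import *
import pickle
p,o,_=pickle.load(open("r_scene.pkl","rb"))
overlay(p,(.5221,-.2656,.08),0,"pics/ovr.png",(210,150,410,340),4,.3)
E
```

```text
20.0 [ 0.3979 -0.2748  0.2349] [ 3.137e+00  3.000e-03 -1.493e+00] [0.6 0.5 0.3] 8.659897763538718e-05
wrist tyre [np.int64(12092), np.int64(54949)]
wrist valve []
scene tyre [np.int64(2990)]
scene valve [np.int64(163)]
```

View pics/r_wrist.png

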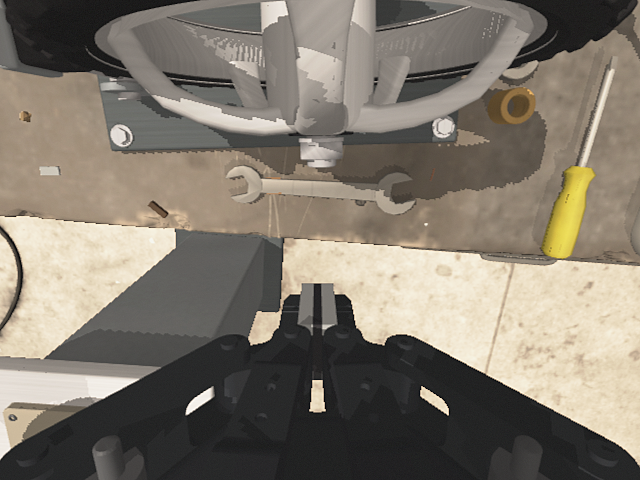

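View pics/ovr.png

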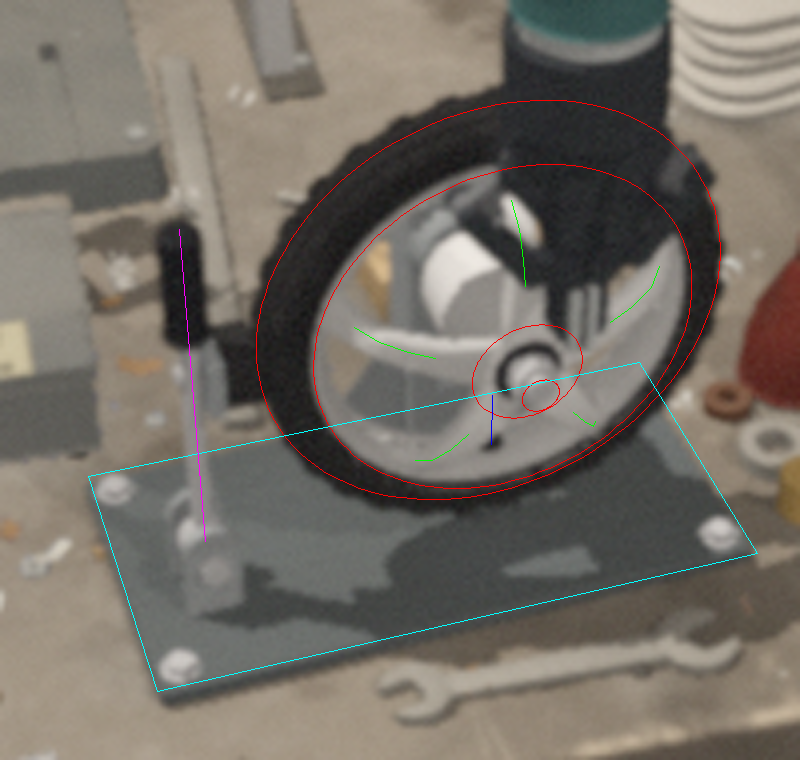

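```bash
python3 -c "
from workcell import env
print(env.finish_job())"
```

```text
the job is handed in; nothing more can be done
None
```

I turned the wheel anticlockwise by pushing the upper spokes until the valve was at the bottom with its stem pointing at the hub. Then I pushed the brake lever over until the shoe pressed on the tyre, holding about 15 N at the grip before letting go. The job was handed in at about 20 s.

**Last checks, with the arm clear of everything:**
- **Wheel:** the wrist view shows the lower spokes symmetric about the hub (−74 and +73 px), and the scene view puts the valve foot on the zero line. An earlier check of the lower spokes read up to 0.016 rad, so I put the remaining error at within about 1°.
- **Brake:** the lever stands upright with the shoe on the tyre.
- **Stand and spanner:** the base plate outline still matches my first measurement. The spanner looks where it was, and nothing I could see of the loose parts had shifted.

**What did not go cleanly:** at the end of the second stroke and during the third I read about 23 N upward, with 29 to 30 N in total. I think the gripper's body or linkage was resting on the tyre's shoulder, because the force dropped when I worked a little higher and further out. I did not confirm the cause. The total stayed under the 40 N limit. As far as I could tell the fingertips themselves touched only spokes and the brake grip.

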